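# Roll, load and slide reagents onto the plate shaker

### The job

Mix the dissolved control serum by rolling its lying amber bottle along the mat, pushing its side, and let it come to rest on the red stop line, untouched for a moment, without overrunning it. Then lay it in the blue cradle of the carrier tray, stand every reagent bottle that is on the bench upright in the rest of the tray, and only then slide the loaded tray, without lifting it and keeping it level, from the steel riser across the gap onto the shaker's black platform until its front wall is up against the bar at the far end, square and centred on the platform. Finally press the shaker's green start button, with all bottles still in their places in the tray, and leave the timer, the reagent trough and the tip box alone.

Things in the scene. Friction and masses are not known exactly. Their poses are not given: they have to be found in the camera images.
- control: amber control-serum bottle lying on its side on the grey mat: body a cylinder 44 mm in diameter and 80 mm long, white cap 30 mm in diameter beyond it, overall 106 mm, 130 g. Origin on its axis at the middle of the 80 mm body (so 22 mm above what it lies on); x runs along its axis towards the cap (cap end at x = +66 mm, base at x = -40 mm); y and z turn as it rolls.
- mat: grey soft silicone rolling mat, fixed, 150 x 260 mm, 2 mm thick, with some rolling resistance (a slowly rolling bottle coasts only a few mm). Origin: centre of its underside. The bottle is to roll along +y, about 140 to 170 mm, its axis across the mat (along x).
- stop_line (a point): middle of the red stop line, 6 mm wide, printed across the mat (along the mat's x) at mat y = +65 mm, on its top face. The middle of the bottle's body must come to rest over the line (within 10 mm) and never run 20 mm past it. The mat goes on 65 mm beyond the line.
- tray: white carrier tray on two rounded runners, 140 (x) x 200 (y) mm, 400 g. Origin: centre, at the runners' underside. Floor top z = 9 mm; walls 4 mm thick, top z = 35 mm at the sides and front (y = -100 mm), a low lip, top z = 23 mm, at the rear (y = +100). Bottles may stand anywhere in front of the cradle (origin y -85 to +45, x within 50 mm); blue rings at x = +-31, y = -4 and -62 are a hint.
- cradle (a point): in the tray, at tray x = 0, y = 54, z = 31 mm: where the control bottle's origin belongs (within 35 mm along x, 12 mm along y). It lies on the tray floor, axis along the tray's x, cap either way, between two blue ribs along x, 8 mm high, 4 mm thick, centred 19.5 mm either side of this point. Axes as the tray's.
- tray_rear (a point): middle of the outer face of the tray's rear (+y) lip, at tray y = 100, z = 14 mm; the face runs from z = 5 to 23 mm over the tray's whole width. Here the tray can be pushed.
- riser: fixed stainless steel bench riser on which the tray starts, 160 (x) x 215 (y) mm, flat top 70 mm high, no side rails. Origin: under the centre of its top, at bench height. The shaker stands beyond its -y edge, across a gap of 60 to 80 mm.
- shaker: fixed white plate shaker with a flat black platform 160 (x) x 215 (y) mm, its top 70 mm high, level with the riser. Origin: under the platform's centre, at bench height. Along the platform's far (-y) end stands an aluminium bar 14 mm high whose face towards the riser is at y = -97.5 mm. No side rails. A console 50 mm high adjoins the -y end.
- home (a point): where the tray's origin lies when its front wall touches the bar and it is centred: on the platform top, at shaker y = +2.5 mm, x = 0. Its axes are the shaker's.
- start_top (a point): centre of the top of the round green start button (24 mm across) on the console, at shaker x = 0, y = -153 mm; pressed straight down.
- start (a joint): travel of the start button in m: 0 released, 0.005 fully down (about 4 N, springs back); it counts as pressed beyond 0.0035.
- bottle_red: white reagent bottle with a red cap: squat body 50 mm in diameter and 42 mm high with sloping shoulder, screw cap 30 mm in diameter from 52 to 74 mm height (narrower neck between), total height 74 mm, about 100 g; stands loose on the bench at the start; may be absent (then None). Origin: centre of its underside, z up when upright.
- bottle_blue: white reagent bottle with a blue cap: squat body 50 mm in diameter and 42 mm high with sloping shoulder, screw cap 30 mm in diameter from 52 to 74 mm height (narrower neck between), total height 74 mm, about 100 g; stands loose on the bench at the start; may be absent (then None). Origin: centre of its underside, z up when upright.
- bottle_yellow: amber reagent bottle with a yellow cap: squat body 50 mm in diameter and 42 mm high with sloping shoulder, screw cap 30 mm in diameter from 52 to 74 mm height (narrower neck between), total height 74 mm, about 100 g; stands loose on the bench at the start; may be absent (then None). Origin: centre of its underside, z up when upright.
- bottle_black: blue reagent bottle with a black cap: squat body 50 mm in diameter and 42 mm high with sloping shoulder, screw cap 30 mm in diameter from 52 to 74 mm height (narrower neck between), total height 74 mm, about 100 g; stands loose on the bench at the start; may be absent (then None). Origin: centre of its underside, z up when upright.
- timer: bystander: grey digital timer lying on the bench left of the riser, 75 x 65 x 18 mm. Origin: centre of its underside.
- trough: bystander: white reagent trough near the mat on the right, 50 x 140 mm, 45 mm high. Origin: centre of its underside.
- tipbox: bystander: blue box of yellow pipette tips to the right of the shaker, 85 x 125 mm, 66 mm high. Origin: centre of its underside.
Things that resemble listed ones, but are neither listed nor needed, are in the scene too. There is more than one size of the tray; the one meant has the size given above.

How it is judged:
On the way, in this order (a step that is already met when the one before it is completed fails the run):
1. the control bottle is rolling along the middle of the mat, not lifted (y of control in the frame of mat between -0.03 and 0.03 m and x of control in the frame of mat between -0.06 and 0.06 m and z of control in the frame of mat below 0.03 m and angular speed of control above 0.3 rad/s), for 0.1 s.
2. the control bottle rests untouched on the stop line (y of control in the frame of stop_line between -0.01 and 0.01 m and x of control in the frame of mat between -0.05 and 0.05 m and z of control in the frame of mat below 0.03 m and angle between the x axis of control and the x axis of mat, either way round below 0.3 rad and linear speed of control below 0.01 m/s and contact force between the fingers and control below 0.1 N), for 0.3 s.
3. the control bottle lies in the cradle and every reagent bottle stands in the tray, the tray still on the riser (x of bottle_red in the frame of tray between -0.055 and 0.055 m and y of bottle_red in the frame of tray between -0.085 and 0.045 m and z of bottle_red in the frame of tray between 0.004 and 0.014 m and angle between each of bottle_red, bottle_blue, bottle_yellow, bottle_black's own z axis and vertical below 0.1 rad and linear speed of each of bottle_red, bottle_blue, bottle_yellow, bottle_black, control below 0.02 m/s and x of bottle_blue in the frame of tray between -0.055 and 0.055 m and y of bottle_blue in the frame of tray between -0.085 and 0.045 m and z of bottle_blue in the frame of tray between 0.004 and 0.014 m and x of bottle_yellow in the frame of tray between -0.055 and 0.055 m and y of bottle_yellow in the frame of tray between -0.085 and 0.045 m and z of bottle_yellow in the frame of tray between 0.004 and 0.014 m and x of bottle_black in the frame of tray between -0.055 and 0.055 m and y of bottle_black in the frame of tray between -0.085 and 0.045 m and z of bottle_black in the frame of tray between 0.004 and 0.014 m and x of control in the frame of tray between -0.035 and 0.035 m and y of control in the frame of tray between 0.042 and 0.066 m and z of control in the frame of tray between 0.025 and 0.037 m and angle between the x axis of control and the x axis of tray, either way round below 0.2 rad and y of tray in the frame of riser above -0.04 m), for 0.2 s.
4. the loaded tray is home against the bar on the shaker's platform (x of bottle_red in the frame of tray between -0.055 and 0.055 m and y of bottle_red in the frame of tray between -0.085 and 0.045 m and z of bottle_red in the frame of tray between 0.004 and 0.014 m and angle between each of bottle_red, bottle_blue, bottle_yellow, bottle_black's own z axis and vertical below 0.1 rad and linear speed of each of bottle_red, bottle_blue, bottle_yellow, bottle_black, control, tray below 0.02 m/s and x of bottle_blue in the frame of tray between -0.055 and 0.055 m and y of bottle_blue in the frame of tray between -0.085 and 0.045 m and z of bottle_blue in the frame of tray between 0.004 and 0.014 m and x of bottle_yellow in the frame of tray between -0.055 and 0.055 m and y of bottle_yellow in the frame of tray between -0.085 and 0.045 m and z of bottle_yellow in the frame of tray between 0.004 and 0.014 m and x of bottle_black in the frame of tray between -0.055 and 0.055 m and y of bottle_black in the frame of tray between -0.085 and 0.045 m and z of bottle_black in the frame of tray between 0.004 and 0.014 m and x of control in the frame of tray between -0.035 and 0.035 m and y of control in the frame of tray between 0.042 and 0.066 m and z of control in the frame of tray between 0.025 and 0.037 m and angle between the x axis of control and the x axis of tray, either way round below 0.2 rad and x of tray in the frame of home between -0.015 and 0.015 m and y of tray in the frame of home between -0.01 and 0.01 m and angle between the y axis of tray and the y axis of shaker, either way round below 0.08 rad and height (world z) of tray above 0.066 m), for 0.2 s.
5. the start button is pressed (value of joint start above 0.0035 m), for 0.02 s.
At the end, for the whole second after the job is handed in: Tray at rest on the platform within 10 mm of home along the push, 15 mm sideways, square within 0.08 rad; control bottle in the cradle; every present reagent bottle upright (0.1 rad) on the tray floor before the cradle; start button pressed and let go (all of step 4 and value of joint start below 0.0015 m); the robot touches nothing.
It fails at once if the tray sags or tips (more than 0.06 rad, or 4 mm below the decks) (angle between tray's own z axis and vertical above 0.06 rad or height (world z) of tray below 0.066 m).
It fails at once if the tray is lifted (more than 12 mm above the decks) (height (world z) of tray above 0.082 m).
It fails at once if the control bottle overruns the stop line by more than 20 mm on the mat (y of control in the frame of mat between 0.085 and 0.15 m and x of control in the frame of mat between -0.1 and 0.1 m and z of control in the frame of mat below 0.03 m).
It fails at once if the start button is pressed before the tray is home (value of joint start above 0.0035 m and y of tray in the frame of home above 0.02 m).
It fails at once if a bystander (timer, trough, tip box) is shifted by more than 20 mm (distance of any of timer, trough, tipbox from where it was at the start of the episode above 0.02 m).
Of bottle_red, bottle_blue, bottle_yellow, bottle_black only 2 to 4 are there at a start; the rules pass over those that are not, and their reading is None.
At some moment in a run one of bottle_red, bottle_blue, bottle_yellow, bottle_black may be knocked a few centimetres aside while the robot is not near it.
It also fails if it takes over 210 s, if anything falls off the work surface, if the arm or the gripper's body presses on something with over 40 N, if the wrist force passes 120 N, or if a joint passes its speed limit or range.

### The arm

A 6-joint arm with a two-finger parallel gripper is mounted at the origin on the work surface. World frame = base frame: x ahead of the robot, y to its left, z up, the work surface at z = 0. Lengths are in m, angles in rad, forces in N, time in s.
With the tool pointing down it reaches from about 0.35 to 0.975 m from the base axis. Payload 17.4 kg.
Tool frame: the origin (TCP) lies at the very end of the fingers, on their centre line; the grasp point (between the pads) lies 19 mm behind it (pinch_z is the distance from the TCP to the grasp point, in m); z points along the fingers, y is the line along which they close (so a half turn about z gives the same grasp; the last joint's range is limited). The gripper opens to 85 mm and grips with 20 to 120 N. Pads are 22 mm wide; open, the fingers measure 114 mm over their backs; the gripper's body (76 mm by 85 mm) begins 54 mm behind the grasp point. The pads swing forward as they close: fully open they stand 13 mm farther back than shut.
Start: joints at [-1.326, 0.116, 1.442, -0, 1.584, -0.038], TCP at [0.188, -0.648, 0.231] pointing down, gripper open.
Joint ranges: [-2.83, 2.83], [-0.83, 2.19], [0.07, 2.5], [-1.14, 4.28], [0.01, 3], [-2.97, 2.97]. Speed limits (rad/s): [1.89, 1.89, 2.22, 3.14, 3.14, 3.14].

### API

Orientations are given as a rotation vector (axis times angle).
In Python, from bench import * gives the robot as it stands. The module is installed in compiled form; this text tells all that it offers.
- The arm moves only by the shell command python3 -m creep 'ROWS' [FORCE]. ROWS is JSON, a list of rows, each an object with "dp": the shift along the tool's x, y, z in cm, a list of three; "delta_rot": the turn, a rotation vector about the tool's x, y, z in degrees, a list of three; "claw": the opening, from 0 (shut) to 1 (fully open). A call has 1 to 12 rows; each row is the pose to reach, as a shift and turn from the pose commanded when the call began, along the tool's axes at that moment; what a row does not reach only later rows make up. A row lasts 1/10 s, in which the tool goes at most 50 mm and 8.59 degrees, less where a joint would pass 70% of its speed; a pose out of reach is approached as far as the arm can. A call with a gripper value outside its range is refused whole. The fingers move at their own pace and stop on an object; FORCE is the grip in N (left out, the last holds). Time passes only in rows, so rows that repeat a pose let the fingers close. It gives the time, the measured TCP pose, the force, the opening and the grip force at its end, in the units of the state.
- read_state(): the state, without advancing time (a new reading comes with each control period).
- grab_frame(name): name is "side" or "top"; returns the picture (480x640x3 uint8, blue, green, red); there is no depth.
- camera_model(name): a dict with "mtx" (3x3 intrinsics, pixels), "world_from_camera" (4x4, takes a point from camera to world coordinates). Camera axes: x right, y down, z forward; pixel columns grow to the right and rows downward; lengths in m; the calibration is good to about 2 mm. A picture is of the moment at which its call begins. camera_model takes no time and is no camera call.
- hand_in(): hands the job in; it is judged then, once.
The state is a dict: "t": time; "joints": joint angles; "qvel": joint speeds; "joint_efforts": joint torques, N m; "eef_pos": TCP position; "ee_rot": TCP orientation; "force": force on the tool from outside, world axes, zero at the start; "moment": the same for the moment, N m; "opening": finger opening in m; "gripper_force": force on a finger pad.
Only numpy, scipy, OpenCV 4.12 (cv2) and the standard library are available. Lean on these libraries where they do the work, as an engineer would, in place of code of your own. Each camera call takes 0.05 s, during which the arm holds its last target. There are 200 camera calls.

## Working session

There is one attempt and no reset: what is moved stays moved. The work goes in short steps, Python scripts to look and compute and a shell command to move; the robot and the scene stay as the last step left them, time stands still between calls to the robot, and variables do not carry over. Pictures are saved under pics/ and viewed, at most 14 in all, crops included, and the job is handed in when it is done.

```bash
mkdir -p pics
cat > h.py <<'E'
from bench import *
import numpy as np, cv2
from scipy.spatial.transform import Rotation as R
def ray(n,u,v):
    c=camera_model(n);K=c["mtx"];T=np.array(c["world_from_camera"])
    d=T[:3,:3]@np.linalg.solve(np.array(K),[u,v,1.]);return T[:3,3],d
def onz(n,u,v,z):
    o,d=ray(n,u,v);return (o+d*(z-o[2])/d[2])
def px(n,p):
    c=camera_model(n);T=np.linalg.inv(np.array(c["world_from_camera"]))
    q=np.array(c["mtx"])@(T[:3,:3]@np.array(p)+T[:3,3]);return q[:2]/q[2]
def tool():
    s=read_state();return np.array(s["eef_pos"]),R.from_rotvec(s["ee_rot"]),s
def dp(target):
    p,r,s=tool();return np.round(r.inv().apply(np.array(target)-p)*100,2)
E
python3 - <<'E'
from h import *
np.set_printoptions(precision=3,suppress=True)
for n in("side","top"):
    cv2.imwrite(f"pics/{n}0.png",grab_frame(n));print(n,np.array(camera_model(n)["world_from_camera"]))
p,r,s=tool();print(p,r.as_matrix(),s["opening"],s["t"])
E
```

```text
side [[-1.    -0.001  0.005  0.577]
 [-0.005  0.74  -0.673  0.802]
 [-0.003 -0.673 -0.74   1.001]
 [ 0.     0.     0.     1.   ]]
top [[ 0.001 -0.981  0.194  0.383]
 [-1.     0.002  0.015 -0.054]
 [-0.015 -0.194 -0.981  1.132]
 [ 0.     0.     0.     1.   ]]
[ 0.188 -0.648  0.231] [[ 0.96   0.279 -0.   ]
 [ 0.279 -0.96   0.001]
 [ 0.    -0.001 -1.   ]] 0.08546192872422446 0.1
```

View pics/top0.png

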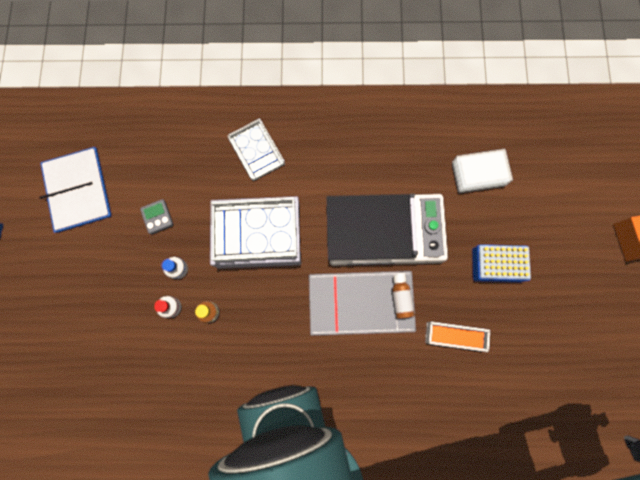

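View pics/side0.png

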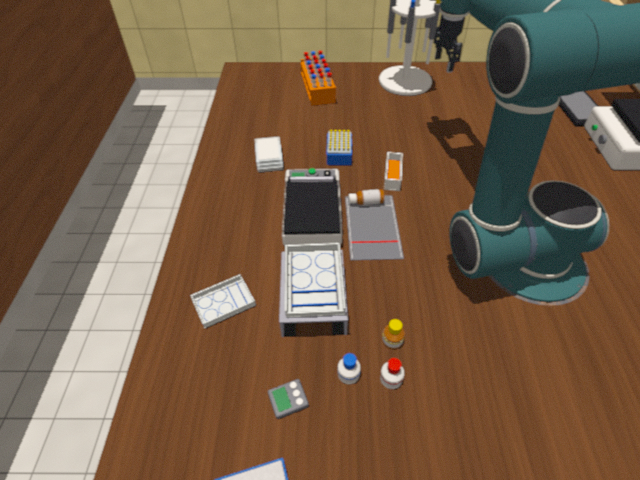

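The top view shows the big tray at (255,232) on the riser and a smaller decoy tray at (256,149). The shaker is at (385,229), the mat at (362,303), and the control bottle at (402,296). Reagent bottles are blue (174,267), red (167,306) and yellow (207,312), and no black one is visible. The side view agrees. Next I'll take an enlarged crop and measure.

Run:
```python
from h import *
t=cv2.imread("pics/top0.png")
a=cv2.resize(t[185:345,140:460],None,fx=2.5,fy=2.5,interpolation=cv2.INTER_CUBIC)
b=cv2.resize(t[210:260,0:50],(195,195)); c=cv2.resize(t[420:470,590:640],(195,195))
canvas=np.zeros((600,800,3),np.uint8);canvas[:400]=a;canvas[400:595,:195]=b;canvas[400:595,200:395]=c
cv2.imwrite("pics/crop1.png",canvas)
np.set_printoptions(precision=3,suppress=True)
for n in("top","side"):
    im=cv2.imread(f"pics/{n}0.png");h=cv2.cvtColor(im,cv2.COLOR_BGR2HSV)
    def comp(name,lo,hi,z,mn=15,roi=None):
        m=cv2.inRange(h,lo,hi)
        k,l,st,ce=cv2.connectedComponentsWithStats(m)
        for i in range(1,k):
            if st[i,4]>=mn:
                w=onz(n,*ce[i],z)
                if not(.1<w[0]<.95 and -.6<w[1]<.6):continue
                r=cv2.minAreaRect(np.argwhere(l==i)[:,::-1].astype(np.float32))
                cs=[onz(n,*q,z)[:2] for q in cv2.boxPoints(r)]
                print(n,name,ce[i].round(1),st[i,4],w[:2],"ang",np.round(r[2],1),np.round(r[1],1),*cs if st[i,4]>300 else "")
    comp("red",(0,180,120),(4,255,255),.074);comp("red2",(174,180,120),(180,255,255),.074)
    comp("line",(0,150,120),(4,255,255),.002)
    comp("blue",(100,150,100),(125,255,255),.074)
    comp("yellow",(22,180,120),(32,255,255),.074)
    comp("amber",(8,150,60),(16,255,255),.022,60)
    comp("green",(50,100,60),(80,255,255),.055)
    comp("mat",(0,0,95),(180,25,150),.002,1500)
    comp("black",(0,0,0),(180,60,45),.070,1500)
```

```text
top red [160.4 305.8] 118 [0.429 0.345] ang 15.9 [13.3 10.2]
top line [335.  293.5] 18 [ 0.463 -0.069] ang -90.0 [17.  0.]
top line [160.6 305.7] 129 [0.433 0.371] ang 90.0 [11. 13.]
top line [336.  315.5] 20 [ 0.408 -0.071] ang -90.0 [19.  0.]
top blue [103.1 185.1] 90 [0.728 0.51 ] ang 80.5 [68.4  4.3]
top blue [ 66.  228.4] 19 [0.617 0.591] ang 73.3 [ 0.9 18.7]
top blue [478.7 265.7] 67 [ 0.524 -0.411] ang 69.4 [34.2  9.9]
top blue [168.4 265.1] 105 [0.526 0.332] ang 90.0 [10. 11.]
top blue [513. 280.] 21 [ 0.49  -0.489] ang 180.0 [20.  0.]
top yellow [197. 310.] 15 [0.419 0.257] ang 10.3 [ 3.8 11.2]
top yellow [205.6 311.6] 27 [0.416 0.237] ang 14.0 [ 6.8 12.6]
top amber [312.2 273.4] 101842 [ 0.512 -0.012] ang 0.0 [639. 394.] [0.034 0.71 ] [1.035 0.853] [ 1.021 -0.891] [ 0.042 -0.758]
top amber [400.3 286.6] 78 [ 0.479 -0.231] ang 81.9 [ 5.5 15.3]
top amber [404.7 314.9] 68 [ 0.409 -0.24 ] ang 82.9 [ 4.2 16.4]
top amber [457.8 336.3] 798 [ 0.358 -0.366] ang 7.9 [51.9 15.4] [ 0.349 -0.301] [ 0.385 -0.308] [ 0.368 -0.431] [ 0.332 -0.424]
top amber [544.1 448.3] 611 [ 0.106 -0.55 ]
[... 829 characters left out ...]
de amber [379.7 308.6] 135937 [0.445 0.173] ang 90.0 [420. 544.] [ 1.612 -1.124] [-0.797 -1.12 ] [-0.028  0.56 ] [1.029 0.564]
side amber [458.8 140.5] 340 [ 0.112 -0.526] ang 53.1 [24.8 22.8] [ 0.168 -0.545] [ 0.086 -0.63 ] [ 0.057 -0.509] [ 0.136 -0.433]
side green [311.7 170.6] 34 [ 0.628 -0.322] ang 0.0 [6. 5.]
side green [297.5 174. ] 36 [ 0.672 -0.305] ang 90.0 [ 2. 11.]
side green [281.4 398.8] 256 [0.673 0.418] ang 69.0 [20.7 12.6]
side mat [372.1 221.9] 1528 [ 0.442 -0.146] ang 88.5 [43.1 49. ] [ 0.518 -0.255] [ 0.362 -0.261] [ 0.377 -0.078] [ 0.52  -0.073]
side black [311.6 208.1] 1623 [ 0.623 -0.136] ang 0.0 [54. 51.] [ 0.694 -0.039] [ 0.708 -0.25 ] [ 0.542 -0.25 ] [ 0.545 -0.039]
```

View pics/crop1.png

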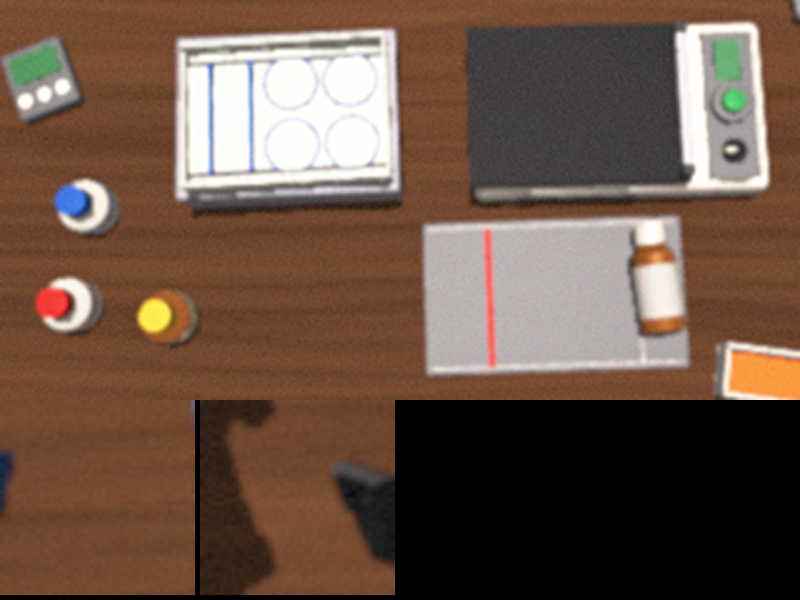

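Run:
```python
from h import *
np.set_printoptions(precision=3,suppress=True)
f=lambda u,v,z:onz("top",140+u/2.5,185+v/2.5,z)[:2]
for nm,z,ps in[("mat",.002,[(424,222),(680,217),(689,367),(427,374)]),("line",.002,[(488,229),(492,367)]),
 ("ctl base/cap",.022,[(662,332),(649,222)]),("ctl sides L R",.022,[(635,290),(682,290)]),
 ("platform",.07,[(469,29),(469,185)]),("bar",.08,[(684,25),(690,180)]),("btn",.055,[(734,100)]),
 ("tray wall top",.105,[(178,38),(396,30),(178,196),(393,184)]),("rib1",.087,[(210,65),(208,172)]),("rib2",.087,[(250,64),(251,166)]),
 ("rings",.079,[(290,82),(350,79),(292,145),(352,142)]),("riser",.07,[(402,190),(186,200)])]:
    print(nm,*[f(*p,z) for p in ps])
for nm,z,ps in[("side ribs",.087,[(312.6,291.1),(314.7,304.5)]),("side line",.002,[(372.5,241.3)]),("ctl",.022,[(350,200),(386,197)]),("btn",.055,[(311.7,170.6)])]:
    print(nm,*[onz("side",*p,z)[:2] for p in ps])
# triangulate caps
for nm,a,b in[("red",(160.5,305.8),(394,364.4)),("blue",(168.4,265.1),(349.2,360.5)),("yel",(202,311),(394.9,325.5)),("btn",(433.1,224.6),(311.7,170.6))]:
    o1,d1=ray("top",*a);o2,d2=ray("side",*b)
    s=np.linalg.lstsq(np.c_[d1,-d2],o2-o1,rcond=None)[0];print(nm,o1+s[0]*d1,o2+s[1]*d2)
```

```text
mat [ 0.513 -0.005] [ 0.518 -0.265] [ 0.369 -0.268] [ 0.362 -0.009]
line [ 0.506 -0.07 ] [ 0.368 -0.073]
ctl base/cap [ 0.402 -0.24 ] [ 0.511 -0.23 ]
ctl sides L R [ 0.443 -0.214] [ 0.443 -0.261]
platform [ 0.697 -0.051] [ 0.541 -0.051]
bar [ 0.698 -0.262] [ 0.544 -0.262]
btn [ 0.628 -0.313]
tray wall top [0.679 0.228] [0.686 0.019] [0.526 0.221] [0.537 0.02 ]
rib1 [0.657 0.201] [0.551 0.198]
rib2 [0.658 0.162] [0.557 0.157]
rings [0.641 0.124] [0.644 0.065] [0.579 0.12 ] [0.582 0.062]
riser [0.536 0.014] [0.527 0.222]
side ribs [0.613 0.166] [0.607 0.204]
side line [ 0.446 -0.069]
ctl [ 0.507 -0.221] [ 0.395 -0.234]
btn [ 0.628 -0.322]
red [0.429 0.347 0.069] [0.431 0.346 0.069]
blue [0.527 0.336 0.065] [0.529 0.335 0.065]
yel [0.417 0.248 0.065] [0.419 0.247 0.065]
btn [ 0.626 -0.309  0.065] [ 0.627 -0.31   0.065]
```

```bash
cat >> h.py <<'E'
def plan(x,y,z,yaw=None):
    "dp cm and delta_rot deg for tool pointing down with tool-x at world yaw (deg)"
    p,r,s=tool();np.set_printoptions(precision=2,suppress=True)
    print("t",round(s["t"],2),"tcp",p.round(4),"yaw",round(np.degrees(np.arctan2(*r.as_matrix()[1::-1,0])),1),"open",round(s["opening"],4),"F",np.round(s["force"],1),"g",s["gripper_force"])
    out=dp([x,y,z])
    if yaw is not None:
        c=np.radians(yaw);T=R.from_matrix(np.array([[np.cos(c),np.sin(c),0],[np.sin(c),-np.cos(c),0],[0,0,-1]]))
        print("dp",out,"rot",np.degrees((r.inv()*T).as_rotvec()).round(2))
    else: print("dp",out)
E
python3 -c "
from h import *
plan(.447,-.292,.15,91.5)"
A='{"dp":[34.8,-27,8],"delta_rot":[0,0,-75.3],"claw":0.47}'
python3 -m creep '[{"dp":[34.8,-27,8],"delta_rot":[0,0,-75],"claw":0.47},{"dp":[34.8,-27,8],"delta_rot":[0,0,-75],"claw":0.47},{"dp":[34.8,-27,8],"delta_rot":[0,0,-75],"claw":0.47},{"dp":[34.8,-27,8],"delta_rot":[0,0,-75],"claw":0.47},{"dp":[34.8,-27,8],"delta_rot":[0,0,-75],"claw":0.47},{"dp":[34.8,-27,8],"delta_rot":[0,0,-75],"claw":0.47},{"dp":[34.8,-27,8],"delta_rot":[0,0,-75],"claw":0.47},{"dp":[34.8,-27,8],"delta_rot":[0,0,-75],"claw":0.47},{"dp":[34.8,-27,8],"delta_rot":[0,0,-75],"claw":0.47},{"dp":[34.8,-27,8],"delta_rot":[0,0,-75],"claw":0.47},{"dp":[34.8,-27,8],"delta_rot":[0,0,-75],"claw":0.47},{"dp":[34.8,-27,8],"delta_rot":[0,0,-75],"claw":0.47}]'
python3 -c "
from h import *
plan(.447,-.292,.008,91.5)"
```

```text
t 0.1 tcp [ 0.19 -0.65  0.23] yaw 16.2 open 0.0855 F [ 0.3 -0.3  0.6] g 0.0
dp [ 34.78 -26.96   8.09] rot [ -0.05  -0.04 -75.3 ]
t: 1.3
eef_pos: [0.4469, -0.2924, 0.1514]
ee_rot: [2.199, 2.243, -0.0]
force: [-0.1, 0.3, 0.0]
opening: 0.0402
gripper_force: 0.0
t 1.3 tcp [ 0.45 -0.29  0.15] yaw 91.1 open 0.0402 F [-0.1  0.3  0. ] g 0.0
dp [ 0.04  0.02 14.34] rot [-0.01  0.01 -0.37]
```

```bash
python3 -m creep '[{"dp":[0,0,5],"delta_rot":[0,0,0],"claw":0.47},{"dp":[0,0,9],"delta_rot":[0,0,0],"claw":0.47},{"dp":[0,0,12],"delta_rot":[0,0,0],"claw":0.47},{"dp":[0,0,14.2],"delta_rot":[0,0,0],"claw":0.47},{"dp":[0,0,14.2],"delta_rot":[0,0,0],"claw":0.47}]'
python3 - <<'E'
from h import *
t=grab_frame("top")[230:350,290:450];s=grab_frame("side")[140:260,290:450]
cv2.imwrite("pics/c2.png",np.hstack([cv2.resize(t,(400,300),interpolation=2),cv2.resize(s,(400,300),interpolation=2)]))
E
```

```text
t: 1.8
eef_pos: [0.4452, -0.2919, 0.0065]
ee_rot: [-2.198, -2.239, 0.001]
force: [-0.7, -0.3, 0.3]
opening: 0.0398
gripper_force: 0.0
```

View pics/c2.png

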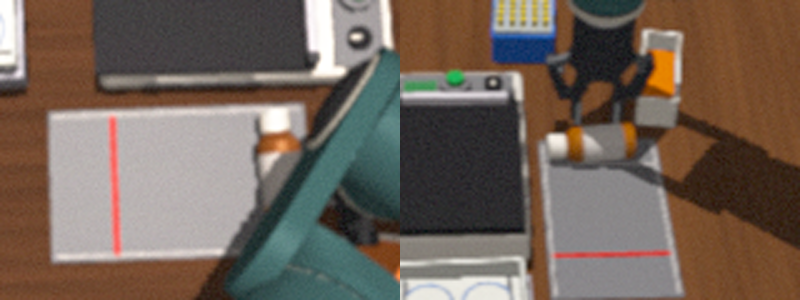

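```bash
python3 -m creep '[{"dp":[0.5,0,0],"delta_rot":[0,0,0],"claw":0.47},{"dp":[1,0,0],"delta_rot":[0,0,0],"claw":0.47},{"dp":[1.4,0,0],"delta_rot":[0,0,0],"claw":0.47},{"dp":[1.7,0,0],"delta_rot":[0,0,0],"claw":0.47},{"dp":[2.0,0,0],"delta_rot":[0,0,0],"claw":0.47},{"dp":[2.3,0,0],"delta_rot":[0,0,0],"claw":0.47},{"dp":[2.7,0,0],"delta_rot":[0,0,0],"claw":0.47},{"dp":[3.2,0,0],"delta_rot":[0,0,0],"claw":0.47},{"dp":[3.7,0,0],"delta_rot":[0,0,0],"claw":0.47},{"dp":[4.2,0,0],"delta_rot":[0,0,0],"claw":0.47},{"dp":[4.7,0,0],"delta_rot":[0,0,0],"claw":0.47},{"dp":[5.2,0,0],"delta_rot":[0,0,0],"claw":0.47}]'
python3 -m creep '[{"dp":[0.5,0,0],"delta_rot":[0,0,0],"claw":0.47},{"dp":[1,0,0],"delta_rot":[0,0,0],"claw":0.47},{"dp":[1.5,0,0],"delta_rot":[0,0,0],"claw":0.47},{"dp":[2,0,0],"delta_rot":[0,0,0],"claw":0.47},{"dp":[2.5,0,0],"delta_rot":[0,0,0],"claw":0.47},{"dp":[3,0,0],"delta_rot":[0,0,0],"claw":0.47},{"dp":[3.5,0,0],"delta_rot":[0,0,0],"claw":0.47},{"dp":[4,0,0],"delta_rot":[0,0,0],"claw":0.47},{"dp":[4.5,0,0],"delta_rot":[0,0,0],"claw":0.47},{"dp":[5,0,0],"delta_rot":[0,0,0],"claw":0.47},{"dp":[5.5,0,0],"delta_rot":[0,0,0],"claw":0.47},{"dp":[6,0,0],"delta_rot":[0,0,0],"claw":0.47}]'
python3 -m creep '[{"dp":[0.5,0,0],"delta_rot":[0,0,0],"claw":0.47},{"dp":[1,0,0],"delta_rot":[0,0,0],"claw":0.47},{"dp":[1.5,0,0],"delta_rot":[0,0,0],"claw":0.47},{"dp":[2,0,0],"delta_rot":[0,0,0],"claw":0.47},{"dp":[2.4,0,0],"delta_rot":[0,0,0],"claw":0.47},{"dp":[2.8,0,0],"delta_rot":[0,0,0],"claw":0.47},{"dp":[3.1,0,0],"delta_rot":[0,0,0],"claw":0.47},{"dp":[3.4,0,0],"delta_rot":[0,0,0],"claw":0.47},{"dp":[3.7,0,0],"delta_rot":[0,0,0],"claw":0.47},{"dp":[3.9,0,0],"delta_rot":[0,0,0],"claw":0.47},{"dp":[4.1,0,0],"delta_rot":[0,0,0],"claw":0.47},{"dp":[4.3,0,0],"delta_rot":[0,0,0],"claw":0.47}]'
python3 - <<'E'
from h import *
t=grab_frame("top")[230:350,290:450];s=grab_frame("side")[140:260,290:450]
cv2.imwrite("pics/c3.png",np.hstack([cv2.resize(t,(400,300),interpolation=2),cv2.resize(s,(400,300),interpolation=2)]))
E
```

```text
t: 3.1
eef_pos: [0.4461, -0.2394, 0.0093]
ee_rot: [-2.198, -2.245, -0.0]
force: [0.6, 0.4, -0.1]
opening: 0.0399
gripper_force: 0.1
t: 4.3
eef_pos: [0.4448, -0.1794, 0.0093]
ee_rot: [2.198, 2.245, 0.0]
force: [0.4, -0.4, 0.4]
opening: 0.0402
gripper_force: 0.1
t: 5.5
eef_pos: [0.4439, -0.1367, 0.0093]
ee_rot: [-2.198, -2.245, -0.0]
force: [-0.0, -0.2, -0.2]
opening: 0.04
gripper_force: 0.0
```

View pics/c3.png

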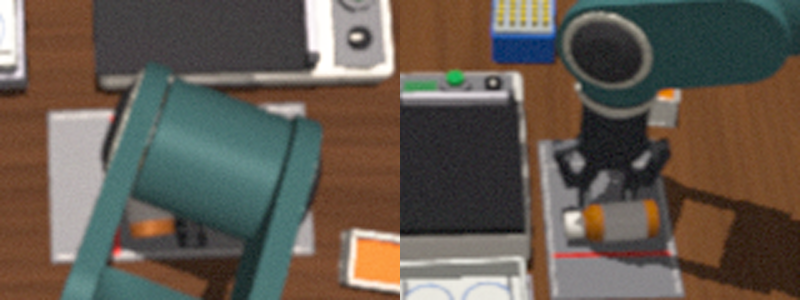

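Run:
```python
from h import *
f=lambda u,v,z:onz("side",290+(u-400)/2.5,140+v/2.5,z)[:2].round(4)
print(f(587,224,.024),f(656,220,.024),f(570,225,.024),"line",f(555,255,.002),f(669,253,.002))
```

```text
[ 0.4684 -0.0945] [ 0.3875 -0.101 ] [ 0.4882 -0.0929] line [ 0.5057 -0.0657] [ 0.3731 -0.0691]
```

```bash
python3 -m creep '[{"dp":[0.2,0,0],"delta_rot":[0,0,0],"claw":0.47},{"dp":[0.4,0,0],"delta_rot":[0,0,0],"claw":0.47},{"dp":[0.7,0,0],"delta_rot":[0,0,0],"claw":0.47},{"dp":[1,0,0],"delta_rot":[0,0,0],"claw":0.47},{"dp":[1.3,0,0],"delta_rot":[0,0,0],"claw":0.47},{"dp":[1.6,0,0],"delta_rot":[0,0,0],"claw":0.47},{"dp":[1.8,0,0],"delta_rot":[0,0,0],"claw":0.47},{"dp":[2,0,0],"delta_rot":[0,0,0],"claw":0.47},{"dp":[2.2,0,0],"delta_rot":[0,0,0],"claw":0.47},{"dp":[2.3,0,0],"delta_rot":[0,0,0],"claw":0.47},{"dp":[2.4,0,0],"delta_rot":[0,0,0],"claw":0.47},{"dp":[2.4,0,0],"delta_rot":[0,0,0],"claw":0.47}]'
python3 - <<'E'
from h import *
s=grab_frame("side")[140:260,290:450]
cv2.imwrite("pics/c4.png",cv2.resize(s,(800,600),interpolation=2))
E
```

```text
t: 6.8
eef_pos: [0.4434, -0.1128, 0.0093]
ee_rot: [-2.198, -2.245, -0.0]
force: [0.9, 0.2, -0.5]
opening: 0.04
gripper_force: 0.0
```

View pics/c4.png

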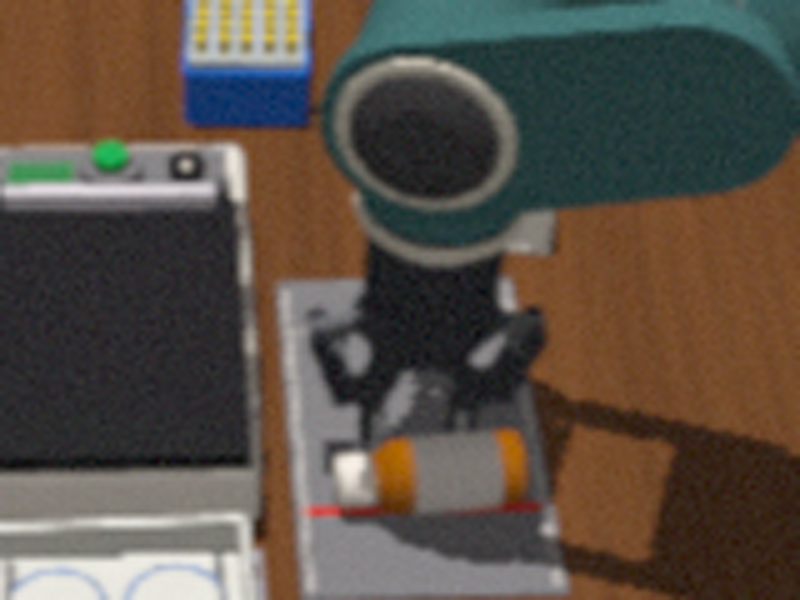

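The bottle lies just short of the line. Its body runs from (378,475) to (526,468) in the crop, with the line at v≈510.

Run:
```python
from h import *
f=lambda u,v,z:onz("side",290+u/5,140+v/5,z)[:2].round(4)
print(f(378,475,.024),f(526,468,.024),f(337,479,.024),"line",f(310,512,.002),f(540,507,.002), "base edges",f(450,432,.024),f(450,512,.024))
```

```text
[ 0.4672 -0.0734] [ 0.3815 -0.079 ] [ 0.4909 -0.0703] line [ 0.5058 -0.0642] [ 0.372  -0.0683] base edges [ 0.4232 -0.1073] [ 0.4279 -0.0453]
```

```bash
python3 -m creep '[{"dp":[0.1,0,0],"delta_rot":[0,0,0],"claw":0.47},{"dp":[0.2,0,0],"delta_rot":[0,0,0],"claw":0.47},{"dp":[0.3,0,0],"delta_rot":[0,0,0],"claw":0.47},{"dp":[0.4,0,0],"delta_rot":[0,0,0],"claw":0.47},{"dp":[0.5,0,0],"delta_rot":[0,0,0],"claw":0.47},{"dp":[0.6,0,0],"delta_rot":[0,0,0],"claw":0.47},{"dp":[0.7,0,0],"delta_rot":[0,0,0],"claw":0.47},{"dp":[0.8,0,0],"delta_rot":[0,0,0],"claw":0.47}]'
python3 -m creep '[{"dp":[-0.3,0,0],"delta_rot":[0,0,0],"claw":0.47},{"dp":[-1.5,0,0],"delta_rot":[0,0,0],"claw":0.47},{"dp":[-4,0,0],"delta_rot":[0,0,0],"claw":0.47},{"dp":[-6,0,0],"delta_rot":[0,0,0],"claw":0.47},{"dp":[-6,0,-5],"delta_rot":[0,0,0],"claw":0.47},{"dp":[-6,0,-10],"delta_rot":[0,0,0],"claw":0.47},{"dp":[-8,0,-15],"delta_rot":[0,0,0],"claw":0.47},{"dp":[-11,0,-18],"delta_rot":[0,0,0],"claw":0.47},{"dp":[-15,0,-18],"delta_rot":[0,0,0],"claw":0.9},{"dp":[-18,0,-18],"delta_rot":[0,0,0],"claw":0.9},{"dp":[-18,0,-18],"delta_rot":[0,0,0],"claw":0.9}]'
python3 - <<'E'
from h import *
t=grab_frame("top")[260:350,290:410];s=grab_frame("side")[140:260,290:450]
cv2.imwrite("pics/c5.png",np.hstack([cv2.resize(t,(400,300),interpolation=2),cv2.resize(s,(400,300),interpolation=2)]))
plan(0,0,0,90)
E
```

```text
t: 7.65
eef_pos: [0.4433, -0.1048, 0.0093]
ee_rot: [2.198, 2.245, 0.0]
force: [0.3, 1.1, -0.1]
opening: 0.0399
gripper_force: 0.1
t: 8.75
eef_pos: [0.4464, -0.2884, 0.1891]
ee_rot: [-2.201, -2.241, 0.001]
force: [0.1, 0.8, -0.2]
opening: 0.0766
gripper_force: 0.0
t 8.85 tcp [ 0.45 -0.29  0.19] yaw 91.1 open 0.0768 F [-0.5 -0.1  0.2] g 0.0
dp [ 29.43 -44.08  18.94] rot [-0.04 -0.03  1.11]
```

View pics/c5.png

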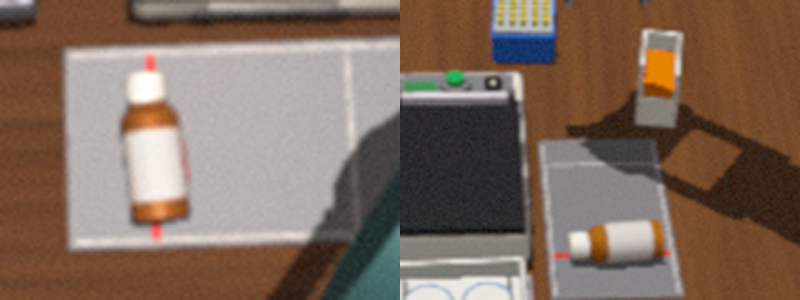

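The bottle rests on the red line. In the top crop its body middle is at about (154,163), and the line runs from (151,60) to (157,240).

Run:
```python
from h import *
f=lambda u,v,z:onz("top",290+u*.3,260+v*.3,z)[:2].round(4)
g=lambda u,v,z:onz("side",290+(u-400)/2.5,140+v/2.5,z)[:2].round(4)
print("cap",f(145,72,.024),"base",f(161,218,.024),"edges",f(124,165,.024),f(187,165,.024),"line",f(151,60,.002),f(157,240,.002))
print("side cap",g(568,246,.024),"base",g(664,238,.024),"line",g(555,255,.002),g(669,253,.002))
```

```text
cap [ 0.491  -0.0653] base [ 0.3841 -0.0766] edges [ 0.4224 -0.0496] [ 0.4224 -0.096 ] line [ 0.5023 -0.0702] [ 0.368 -0.074]
side cap [ 0.4919 -0.0603] base [ 0.381  -0.0728] line [ 0.5057 -0.0657] [ 0.3731 -0.0691]
```

```bash
python3 -c "
from h import *
plan(.428,-.0722,.13,6);print(read_state()['joints'])"
```

```text
t 8.85 tcp [ 0.45 -0.29  0.19] yaw 91.1 open 0.0768 F [-0.5 -0.1  0.2] g 0.0
dp [21.39 -1.44  5.9 ] rot [-0.06  0.   85.11]
[-0.62 -0.19  1.81  0.    1.52 -0.64]
```

```bash
python3 -m creep '[{"dp":[21.4,-1.4,5.9],"delta_rot":[0,0,85],"claw":1},{"dp":[21.4,-1.4,5.9],"delta_rot":[0,0,85],"claw":1},{"dp":[21.4,-1.4,5.9],"delta_rot":[0,0,85],"claw":1},{"dp":[21.4,-1.4,5.9],"delta_rot":[0,0,85],"claw":1},{"dp":[21.4,-1.4,5.9],"delta_rot":[0,0,85],"claw":1},{"dp":[21.4,-1.4,5.9],"delta_rot":[0,0,85],"claw":1},{"dp":[21.4,-1.4,5.9],"delta_rot":[0,0,85],"claw":1},{"dp":[21.4,-1.4,5.9],"delta_rot":[0,0,85],"claw":1},{"dp":[21.4,-1.4,5.9],"delta_rot":[0,0,85],"claw":1},{"dp":[21.4,-1.4,5.9],"delta_rot":[0,0,85],"claw":1},{"dp":[21.4,-1.4,5.9],"delta_rot":[0,0,85],"claw":1},{"dp":[21.4,-1.4,5.9],"delta_rot":[0,0,85],"claw":1}]'
python3 -c "
from h import *
plan(.428,-.0722,.011,6)"
```

```text
t: 10.05
eef_pos: [0.4284, -0.0708, 0.1303]
ee_rot: [-3.137, -0.176, -0.0]
force: [-0.5, -1.0, -0.4]
opening: 0.0858
gripper_force: 0.0
t 10.05 tcp [ 0.43 -0.07  0.13] yaw 6.4 open 0.0858 F [-0.5 -1.  -0.4] g 0.0
dp [-0.06  0.13 11.93] rot [-0.   -0.01  0.41]
```

```bash
python3 -m creep '[{"dp":[0,0.1,4],"delta_rot":[0,0,0],"claw":1},{"dp":[0,0.1,8],"delta_rot":[0,0,0],"claw":1},{"dp":[0,0.1,11],"delta_rot":[0,0,0],"claw":1},{"dp":[0,0.1,11.9],"delta_rot":[0,0,0],"claw":1},{"dp":[0,0.1,11.9],"delta_rot":[0,0,0],"claw":0.3},{"dp":[0,0.1,11.9],"delta_rot":[0,0,0],"claw":0.3},{"dp":[0,0.1,11.9],"delta_rot":[0,0,0],"claw":0.3},{"dp":[0,0.1,11.9],"delta_rot":[0,0,0],"claw":0.3},{"dp":[0,0.1,11.9],"delta_rot":[0,0,0],"claw":0.3},{"dp":[0,0.1,11.9],"delta_rot":[0,0,0],"claw":0.3},{"dp":[0,0.1,11.9],"delta_rot":[0,0,0],"claw":0.3}]' 30
python3 -m creep '[{"dp":[0,0,-2],"delta_rot":[0,0,0],"claw":0.3},{"dp":[0,0,-6],"delta_rot":[0,0,0],"claw":0.3},{"dp":[0,0,-10],"delta_rot":[0,0,0],"claw":0.3},{"dp":[0,0,-14],"delta_rot":[0,0,0],"claw":0.3},{"dp":[0,0,-17],"delta_rot":[0,0,0],"claw":0.3},{"dp":[0,0,-17],"delta_rot":[0,0,0],"claw":0.3}]'
python3 -c "
from h import *
plan(.612,.180,.16,2.3)"
```

```text
t: 11.15
eef_pos: [0.4296, -0.0723, 0.0132]
ee_rot: [3.136, 0.171, 0.004]
force: [-2.5, 1.2, 7.3]
opening: 0.0432
gripper_force: 29.6
t: 11.75
eef_pos: [0.4301, -0.0725, 0.1869]
ee_rot: [3.135, 0.171, 0.012]
force: [0.2, 1.2, -2.2]
opening: 0.0427
gripper_force: 31.7
t 11.75 tcp [ 0.43 -0.07  0.19] yaw 6.2 open 0.0427 F [ 0.2  1.2 -2.2] g 31.708109378814697
dp [ 20.8  -23.13   2.78] rot [ 0.13 -0.42  3.93]
```

```bash
python3 -m creep '[{"dp":[5,-5,0],"delta_rot":[0,0,4],"claw":0.3},{"dp":[8,-9,0],"delta_rot":[0,0,4],"claw":0.3},{"dp":[11,-12,0],"delta_rot":[0,0,4],"claw":0.3},{"dp":[14,-15.5,0],"delta_rot":[0,0,4],"claw":0.3},{"dp":[17,-19,0],"delta_rot":[0,0,4],"claw":0.3},{"dp":[19.5,-21.5,1],"delta_rot":[0,0,4],"claw":0.3},{"dp":[20.8,-23.1,2],"delta_rot":[0,0,4],"claw":0.3},{"dp":[20.8,-23.1,2.8],"delta_rot":[0.1,-0.4,4],"claw":0.3},{"dp":[20.8,-23.1,2.8],"delta_rot":[0.1,-0.4,4],"claw":0.3}]'
python3 - <<'E'
from h import *
plan(.612,.180,.092,2.3)
s=grab_frame("side")[220:340,260:420];t=grab_frame("top")[180:280,190:310]
cv2.imwrite("pics/c6.png",np.hstack([cv2.resize(t,(400,300),interpolation=2),cv2.resize(s,(400,300),interpolation=2)]))
E
```

```text
t: 12.65
eef_pos: [0.6098, 0.1799, 0.1515]
ee_rot: [-3.14, -0.062, 0.015]
force: [0.3, -0.5, -1.4]
opening: 0.0428
gripper_force: 31.7
t 12.65 tcp [0.61 0.18 0.15] yaw 2.2 open 0.0428 F [ 0.3 -0.5 -1.4] g 31.650440096855164
dp [ 0.28 -0.    5.95] rot [-0.05  0.56 -0.05]
```

View pics/c6.png

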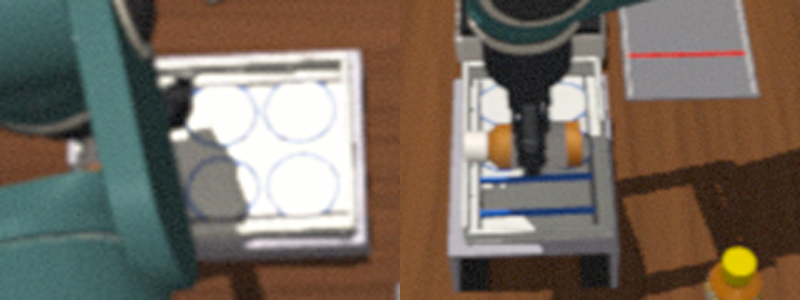

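Run:
```python
from h import *
g=lambda u,v,z:onz("side",260+(u-400)/2.5,220+v/2.5,z).round(4)
print("bottle",g(583,143,.162),g(488,147,.162),g(466,147,.162),"ribs",g(482,182,.087),g(590,178,.087),g(482,214,.087),g(590,210,.087))
```

```text
bottle [0.5637 0.1796 0.162 ] [0.6502 0.1843 0.162 ] [0.6702 0.1844 0.162 ] ribs [0.6605 0.171  0.087 ] [0.5561 0.166  0.087 ] [0.6586 0.2074 0.087 ] [0.5565 0.2027 0.087 ]
```

```bash
python3 -m creep '[{"dp":[0.1,-0.2,2],"delta_rot":[0,0.6,0],"claw":0.3},{"dp":[0.1,-0.2,4],"delta_rot":[0,0.6,0],"claw":0.3},{"dp":[0.1,-0.2,5],"delta_rot":[0,0.6,0],"claw":0.3},{"dp":[0.1,-0.2,5.5],"delta_rot":[0,0.6,0],"claw":0.3},{"dp":[0.1,-0.2,5.8],"delta_rot":[0,0.6,0],"claw":0.3},{"dp":[0.1,-0.2,5.8],"delta_rot":[0,0.6,0],"claw":0.3}]'
python3 - <<'E'
from h import *
plan(.612,.182,.090,2.3)
s=grab_frame("side")[220:340,260:420]
cv2.imwrite("pics/c7.png",cv2.resize(s,(800,600),interpolation=2))
E
```

```text
t: 13.35
eef_pos: [0.6112, 0.1819, 0.0958]
ee_rot: [-3.139, -0.06, -0.006]
force: [-0.4, 0.4, -2.4]
opening: 0.0432
gripper_force: 31.7
t 13.35 tcp [0.61 0.18 0.1 ] yaw 2.2 open 0.0432 F [-0.4  0.4 -2.4] g 31.683965921401978
dp [ 0.08 -0.    0.58] rot [-0.09 -0.23 -0.11]
```

View pics/c7.png

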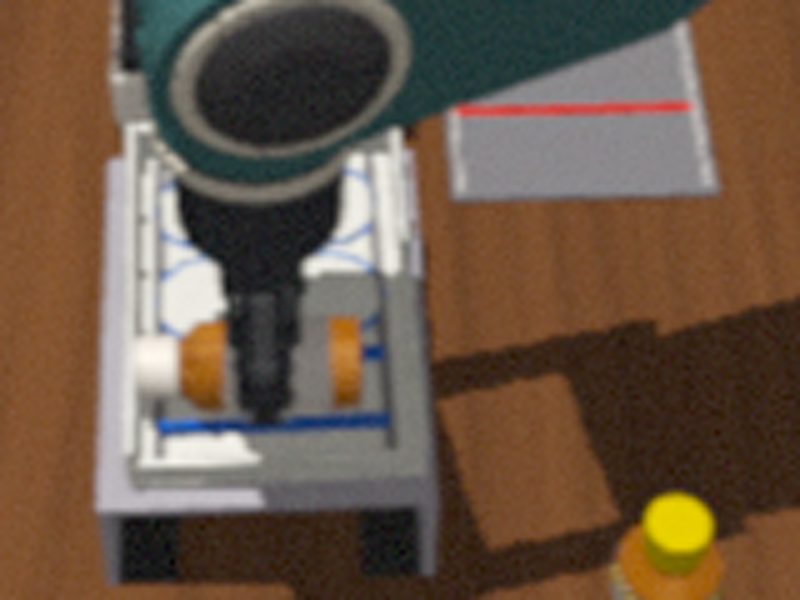

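The bottle origin is at tray x≈0, so the cap at (135,365) hangs over the +x wall. I'll lift it slightly and shift it 13 mm toward −x to centre it.

```bash
python3 -m creep '[{"dp":[0,0,-1.5],"delta_rot":[0,0,0],"claw":0.3},{"dp":[-0.7,0,-1.5],"delta_rot":[0,0,0],"claw":0.3},{"dp":[-1.3,0,-1.5],"delta_rot":[0,0,0],"claw":0.3},{"dp":[-1.3,0,-0.5],"delta_rot":[0,0,0],"claw":0.3},{"dp":[-1.3,0,0],"delta_rot":[0,0,0],"claw":0.3},{"dp":[-1.3,0,0],"delta_rot":[0,0,0],"claw":0.3}]'
python3 - <<'E'
from h import *
plan(.598,.182,.090,2.3)
s=grab_frame("side")[220:340,260:420]
cv2.imwrite("pics/c8.png",cv2.resize(s,(800,600),interpolation=2))
E
```

```text
t: 14.0
eef_pos: [0.5974, 0.1814, 0.0936]
ee_rot: [-3.14, -0.061, -0.002]
force: [-0.1, -0.0, -0.5]
opening: 0.043
gripper_force: 31.7
t 14.0 tcp [0.6  0.18 0.09] yaw 2.2 open 0.043 F [-0.1 -0.  -0.5] g 31.661186814308167
dp [ 0.06 -0.05  0.36] rot [-0.06 -0.08 -0.09]
```

View pics/c8.png

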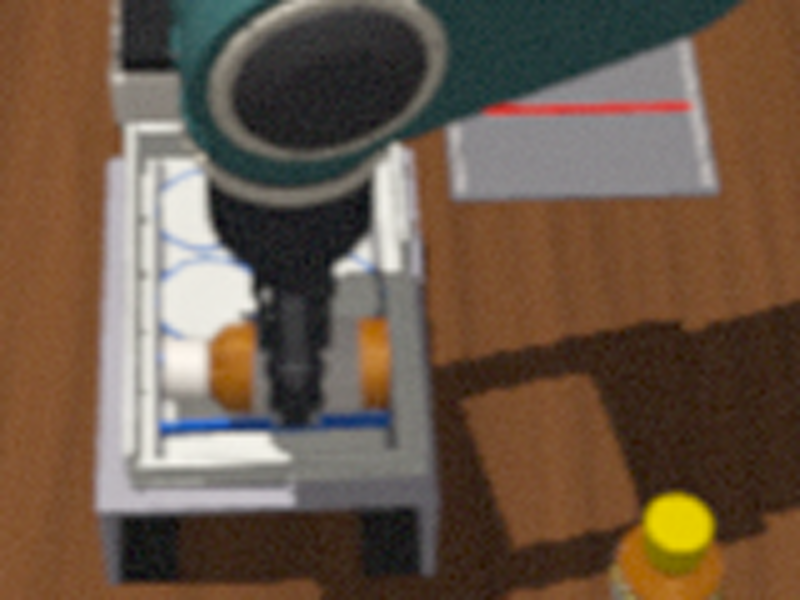

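The bottle is now centred between the side walls, spanning u 162–390. I'll lower it and release.

```bash
python3 -m creep '[{"dp":[0,0,0.2],"delta_rot":[0,0,0],"claw":0.3},{"dp":[0,0,0.3],"delta_rot":[0,0,0],"claw":0.3},{"dp":[0,0,0.3],"delta_rot":[0,0,0],"claw":0.3}]'
python3 -m creep '[{"dp":[0,0,0],"delta_rot":[0,0,0],"claw":0.55},{"dp":[0,0,0],"delta_rot":[0,0,0],"claw":0.6},{"dp":[0,0,0],"delta_rot":[0,0,0],"claw":0.65},{"dp":[0,0,0],"delta_rot":[0,0,0],"claw":0.65},{"dp":[0,0,-2],"delta_rot":[0,0,0],"claw":0.65},{"dp":[0,0,-5],"delta_rot":[0,0,0],"claw":0.7},{"dp":[0,0,-9],"delta_rot":[0,0,0],"claw":1},{"dp":[0,0,-12],"delta_rot":[0,0,0],"claw":1}]'
python3 - <<'E'
from h import *
plan(.42,.246,.16,2.3)
cv2.imwrite("pics/s9.png",grab_frame("side"));cv2.imwrite("pics/t9.png",grab_frame("top"))
E
```

```text
t: 14.35
eef_pos: [0.598, 0.1816, 0.0921]
ee_rot: [-3.139, -0.06, -0.005]
force: [0.1, -0.5, -1.6]
opening: 0.0433
gripper_force: 31.7
t: 15.15
eef_pos: [0.5977, 0.1814, 0.2148]
ee_rot: [-3.139, -0.06, -0.008]
force: [1.3, -0.3, -0.1]
opening: 0.0844
gripper_force: 0.0
t 15.15 tcp [0.6  0.18 0.21] yaw 2.2 open 0.0844 F [ 1.3 -0.3 -0.1] g 0.0
dp [-17.54  -7.13   5.41] rot [-0.1  -0.28 -0.1 ]
```

```bash
cat >> h.py <<'E'
RNG={"red":[((0,170,110),(5,255,255)),((174,170,110),(180,255,255))],"blue":[((100,150,100),(125,255,255))],"yellow":[((20,170,120),(33,255,255))]}
def caps(save=None):
    out={}
    ims={n:grab_frame(n) for n in("side","top")}
    if save:
        for n in ims:cv2.imwrite(f"pics/{n}{save}.png",ims[n])
    for k,rr in RNG.items():
        cand={}
        for n,im in ims.items():
            h=cv2.cvtColor(im,cv2.COLOR_BGR2HSV);m=sum(cv2.inRange(h,*r) for r in rr).astype(np.uint8)
            m=cv2.morphologyEx(m,cv2.MORPH_CLOSE,np.ones((3,3)))
            c,l,st,ce=cv2.connectedComponentsWithStats(m)
            cand[n]=[(ce[i],st[i,4]) for i in range(1,c) if 60<st[i,4]<320 and max(st[i,2:4])<26]
        for a,na in cand["top"]:
            for b,nb in cand["side"]:
                o1,d1=ray("top",*a);o2,d2=ray("side",*b)
                s=np.linalg.lstsq(np.c_[d1,-d2],o2-o1,rcond=None)[0];p=o1+s[0]*d1;q=o2+s[1]*d2
                if np.linalg.norm(p-q)<.01 and 0<p[2]<.2: print(k,((p+q)/2).round(4),np.round(np.linalg.norm(p-q),4),a.round(),na,b.round(),nb)
        if True:
            for n in cand: print("  ",k,n,[(onz(n,*c,.069)[:2].round(3),int(a)) for c,a in cand[n]])
E
python3 - <<'E'
from h import *
caps("9")
s=cv2.imread("pics/side9.png")[220:340,260:420]
cv2.imwrite("pics/c9.png",cv2.resize(s,(800,600),interpolation=2))
E
```

```text
red side [(array([0.431, 0.348]), 162)]
   red top []
   blue side [(array([0.529, 0.338]), 146)]
   blue top []
   yellow side [(array([0.42 , 0.251]), 195)]
   yellow top []
```

View pics/c9.png

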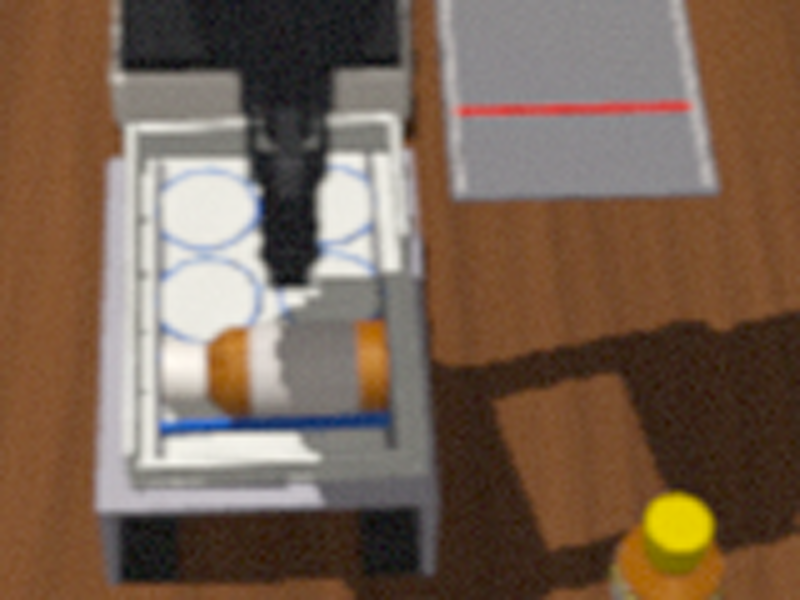

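```bash
python3 -m creep '[{"dp":[-17.7,-7.3,5.4],"delta_rot":[0,0,0],"claw":1},{"dp":[-17.7,-7.3,5.4],"delta_rot":[0,0,0],"claw":1},{"dp":[-17.7,-7.3,5.4],"delta_rot":[0,0,0],"claw":1},{"dp":[-17.7,-7.3,5.4],"delta_rot":[0,0,0],"claw":1},{"dp":[-17.7,-7.3,5.4],"delta_rot":[0,0,0],"claw":1},{"dp":[-17.7,-7.3,5.4],"delta_rot":[0,0,0],"claw":1}]'
python3 - <<'E'
from h import *
plan(.418,.248,.049,2.3)
cv2.imwrite("pics/s10.png",grab_frame("side"))
caps()
E
```

```text
t: 15.95
eef_pos: [0.4172, 0.2478, 0.1567]
ee_rot: [-3.14, -0.063, -0.004]
force: [1.5, -0.1, -0.2]
opening: 0.0855
gripper_force: 0.0
t 15.95 tcp [0.42 0.25 0.16] yaw 2.3 open 0.0855 F [ 1.5 -0.1 -0.2] g 0.0
dp [ 0.06 -0.01 10.77] rot [-0.05 -0.14 -0.  ]
   red side [(array([0.43, 0.35]), 162)]
   red top []
   blue side [(array([ 0.54, -0.36]), 239), (array([0.53, 0.34]), 144)]
   blue top []
   yellow side [(array([0.42, 0.25]), 163)]
   yellow top []
```

Descend, grip the yellow cap, lift.

```bash
python3 -m creep '[{"dp":[0,0,4],"delta_rot":[0,0,0],"claw":1},{"dp":[0,0,8],"delta_rot":[0,0,0],"claw":1},{"dp":[0,0,10],"delta_rot":[0,0,0],"claw":1},{"dp":[0,0,10.8],"delta_rot":[0,0,0],"claw":1},{"dp":[0,0,10.8],"delta_rot":[0,0,0],"claw":0.6},{"dp":[0,0,10.8],"delta_rot":[0,0,0],"claw":0.4},{"dp":[0,0,10.8],"delta_rot":[0,0,0],"claw":0.2},{"dp":[0,0,10.8],"delta_rot":[0,0,0],"claw":0.2},{"dp":[0,0,10.8],"delta_rot":[0,0,0],"claw":0.2},{"dp":[0,0,10.8],"delta_rot":[0,0,0],"claw":0.2},{"dp":[0,0,10.8],"delta_rot":[0,0,0],"claw":0.2}]' 30
python3 -m creep '[{"dp":[0,0,-2],"delta_rot":[0,0,0],"claw":0.2},{"dp":[0,0,-5],"delta_rot":[0,0,0],"claw":0.2},{"dp":[0,0,-9],"delta_rot":[0,0,0],"claw":0.2},{"dp":[0,0,-13],"delta_rot":[0,0,0],"claw":0.2},{"dp":[0,0,-16],"delta_rot":[0,0,0],"claw":0.2},{"dp":[0,0,-16],"delta_rot":[0,0,0],"claw":0.2}]'
python3 - <<'E'
from h import *
y=np.radians(2.3);o=np.array([.609,.126])
for a,b in[(-31,-62),(31,-62),(-31,-4),(31,-4)]:
    print(a,b,(o+np.array([[np.cos(y),-np.sin(y)],[np.sin(y),np.cos(y)]])@np.array([a,b])/1000).round(4))
plan(.580,.063,.21,2.3)
s=grab_frame("side");cv2.imwrite("pics/c10.png",cv2.resize(s[150:450,220:520],(600,600)))
E
```

```text
t: 17.2
eef_pos: [0.4191, 0.248, 0.0509]
ee_rot: [-3.139, -0.06, -0.008]
force: [-0.8, -1.3, 7.4]
opening: 0.0291
gripper_force: 29.4
t: 17.8
eef_pos: [0.419, 0.2482, 0.2146]
ee_rot: [-3.136, -0.06, -0.015]
force: [0.4, 0.1, -0.5]
opening: 0.029
gripper_force: 30.2
-31 -62 [0.5805 0.0628]
31 -62 [0.6425 0.0653]
-31 -4 [0.5782 0.1208]
31 -4 [0.6401 0.1232]
t 17.8 tcp [0.42 0.25 0.21] yaw 2.2 open 0.029 F [ 0.4  0.1 -0.5] g 30.183513164520264
dp [15.37 19.13  0.52] rot [-0.25 -0.54 -0.09]
```

View pics/c10.png

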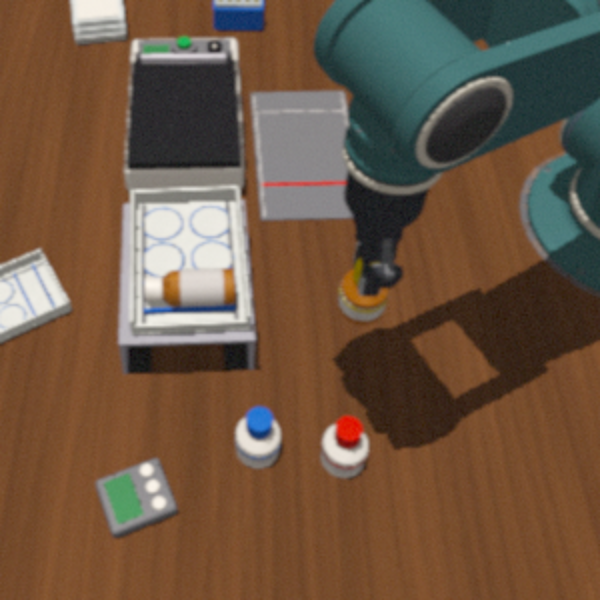

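The yellow bottle is held upright in the gripper at (362,290), and the others are still in place. I have two picture views left, so I'll work numerically from here.

```bash
python3 -m creep '[{"dp":[2,2.5,0],"delta_rot":[0,0,0],"claw":0.2},{"dp":[4.5,5.5,0],"delta_rot":[0,0,0],"claw":0.2},{"dp":[7,8.5,0],"delta_rot":[0,0,0],"claw":0.2},{"dp":[9.5,12,0],"delta_rot":[0,0,0],"claw":0.2},{"dp":[12,15,0],"delta_rot":[0,0,0],"claw":0.2},{"dp":[14,17.5,0],"delta_rot":[0,0,0],"claw":0.2},{"dp":[15.4,19.1,0.3],"delta_rot":[-0.2,-0.5,0],"claw":0.2},{"dp":[15.4,19.1,0.5],"delta_rot":[-0.2,-0.5,0],"claw":0.2},{"dp":[15.4,19.1,0.5],"delta_rot":[-0.2,-0.5,0],"claw":0.2}]'
python3 -c "
from h import *
plan(.581,.063,.132,2.3)"
```

```text
t: 18.75
eef_pos: [0.5787, 0.0625, 0.2032]
ee_rot: [3.139, 0.059, -0.012]
force: [-0.9, 1.0, -1.1]
opening: 0.0292
gripper_force: 30.2
t 18.75 tcp [0.58 0.06 0.2 ] yaw 2.2 open 0.0292 F [-0.9  1.  -1.1] g 30.152791142463684
dp [ 0.29 -0.05  7.12] rot [ 0.1   0.45 -0.14]
```

```bash
python3 -m creep '[{"dp":[0.3,0,2],"delta_rot":[0.1,0.4,0],"claw":0.2},{"dp":[0.3,0,4],"delta_rot":[0.1,0.4,0],"claw":0.2},{"dp":[0.3,0,5.5],"delta_rot":[0.1,0.4,0],"claw":0.2},{"dp":[0.3,0,6.2],"delta_rot":[0.1,0.4,0],"claw":0.2},{"dp":[0.3,0,6.6],"delta_rot":[0.1,0.4,0],"claw":0.2},{"dp":[0.3,0,6.6],"delta_rot":[0.1,0.4,0],"claw":0.2}]'
python3 -c "
from h import *
plan(.581,.063,.131,2.3)"
```

```text
t: 19.35
eef_pos: [0.5818, 0.0628, 0.1391]
ee_rot: [3.141, 0.061, 0.003]
force: [-0.3, 1.0, -0.7]
opening: 0.0289
gripper_force: 30.2
t 19.35 tcp [0.58 0.06 0.14] yaw 2.2 open 0.0289 F [-0.3  1.  -0.7] g 30.176045894622803
dp [-0.08 -0.03  0.81] rot [ 0.01 -0.1  -0.08]
```

```bash
python3 -m creep '[{"dp":[0,0,0.3],"delta_rot":[0,0,0],"claw":0.2},{"dp":[0,0,0.6],"delta_rot":[0,0,0],"claw":0.2},{"dp":[0,0,0.8],"delta_rot":[0,0,0],"claw":0.2},{"dp":[0,0,0.8],"delta_rot":[0,0,0],"claw":0.2}]'
python3 -m creep '[{"dp":[0,0,0],"delta_rot":[0,0,0],"claw":0.4},{"dp":[0,0,0],"delta_rot":[0,0,0],"claw":0.52},{"dp":[0,0,0],"delta_rot":[0,0,0],"claw":0.52},{"dp":[0,0,0],"delta_rot":[0,0,0],"claw":0.52},{"dp":[0,0,-2],"delta_rot":[0,0,0],"claw":0.52},{"dp":[0,0,-5],"delta_rot":[0,0,0],"claw":0.52},{"dp":[0,0,-9],"delta_rot":[0,0,0],"claw":1},{"dp":[0,0,-9],"delta_rot":[0,0,0],"claw":1}]'
python3 - <<'E'
from h import *
caps("11")
plan(.430,.3465,.16,2.3);plan(.528,.3355,.16,2.3)
E
```

```text
t: 19.75
eef_pos: [0.5819, 0.0626, 0.131]
ee_rot: [3.141, 0.06, 0.003]
force: [-0.1, -0.2, -1.7]
opening: 0.0288
gripper_force: 30.3
t: 20.55
eef_pos: [0.5832, 0.0627, 0.2269]
ee_rot: [-3.141, -0.06, -0.014]
force: [-0.1, 0.7, 0.9]
opening: 0.0715
gripper_force: 0.0
red [0.4302 0.3473 0.0674] 0.0013 [160. 306.] 128 [394. 365.] 161
   red side [(array([0.431, 0.348]), 161)]
   red top [(array([0.43 , 0.347]), 128)]
blue [0.5279 0.3356 0.0643] 0.001 [169. 265.] 103 [349. 361.] 147
   blue side [(array([0.529, 0.338]), 147)]
   blue top [(array([0.527, 0.334]), 103)]
yellow [0.5825 0.0657 0.1427] 0.001 [276. 236.] 79 [325. 245.] 136
   yellow side [(array([0.584, 0.002]), 136)]
   yellow top [(array([0.597, 0.075]), 79)]
t 20.65 tcp [0.58 0.06 0.22] yaw 2.2 open 0.0847 F [-0.3  0.5 -0.3] g 0.0
dp [-14.12 -28.95   6.13] rot [ 0.01 -0.19 -0.1 ]
t 20.65 tcp [0.58 0.06 0.22] yaw 2.2 open 0.0847 F [-0.3  0.5 -0.3] g 0.0
dp [ -4.37 -27.48   6.16] rot [ 0.01 -0.19 -0.1 ]
```

```bash
python3 -m creep '[{"dp":[-4.4,-27.5,5],"delta_rot":[0,0,0],"claw":1},{"dp":[-4.4,-27.5,5],"delta_rot":[0,0,0],"claw":1},{"dp":[-4.4,-27.5,5],"delta_rot":[0,0,0],"claw":1},{"dp":[-4.4,-27.5,5],"delta_rot":[0,0,0],"claw":1},{"dp":[-4.4,-27.5,5],"delta_rot":[0,0,0],"claw":1},{"dp":[-4.4,-27.5,5],"delta_rot":[0,0,0],"claw":1},{"dp":[-4.4,-27.5,5],"delta_rot":[0,0,0],"claw":1},{"dp":[-4.4,-27.5,5],"delta_rot":[0,0,0],"claw":1},{"dp":[-4.4,-27.5,5],"delta_rot":[0,0,0],"claw":1}]'
python3 - <<'E'
from h import *
caps()
plan(.528,.336,.05,2.3)
E
```

```text
t: 21.55
eef_pos: [0.5273, 0.3348, 0.1703]
ee_rot: [3.14, 0.06, 0.002]
force: [0.8, -0.0, -0.7]
opening: 0.0854
gripper_force: 0.0
   red side [(array([0.432, 0.348]), 163)]
   red top []
   blue side [(array([ 0.54 , -0.364]), 247), (array([0.529, 0.34 ]), 119)]
   blue top []
   yellow side []
   yellow top [(array([0.593, 0.069]), 73)]
t 21.65 tcp [0.53 0.33 0.17] yaw 2.1 open 0.0854 F [-0.   0.1 -0.1] g 0.0
dp [ 0.02 -0.14 12.09] rot [ 0.02 -0.1  -0.17]
```

```bash
python3 -m creep '[{"dp":[0,-0.1,4],"delta_rot":[0,0,0],"claw":1},{"dp":[0,-0.1,8],"delta_rot":[0,0,0],"claw":1},{"dp":[0,-0.1,11],"delta_rot":[0,0,0],"claw":1},{"dp":[0,-0.1,12],"delta_rot":[0,0,0],"claw":1},{"dp":[0,-0.1,12],"delta_rot":[0,0,0],"claw":0.6},{"dp":[0,-0.1,12],"delta_rot":[0,0,0],"claw":0.4},{"dp":[0,-0.1,12],"delta_rot":[0,0,0],"claw":0.2},{"dp":[0,-0.1,12],"delta_rot":[0,0,0],"claw":0.2},{"dp":[0,-0.1,12],"delta_rot":[0,0,0],"claw":0.2},{"dp":[0,-0.1,12],"delta_rot":[0,0,0],"claw":0.2},{"dp":[0,-0.1,12],"delta_rot":[0,0,0],"claw":0.2}]' 30
python3 -m creep '[{"dp":[0,0,-2],"delta_rot":[0,0,0],"claw":0.2},{"dp":[0,0,-5],"delta_rot":[0,0,0],"claw":0.2},{"dp":[0,0,-9],"delta_rot":[0,0,0],"claw":0.2},{"dp":[0,0,-13],"delta_rot":[0,0,0],"claw":0.2},{"dp":[0,0,-17],"delta_rot":[0,0,0],"claw":0.2},{"dp":[0,0,-19],"delta_rot":[0,0,0],"claw":0.2},{"dp":[0,0,-19],"delta_rot":[0,0,0],"claw":0.2}]'
python3 - <<'E'
from h import *
caps("12")
plan(.642,.065,.23,2.3)
E
```

```text
t: 22.75
eef_pos: [0.5281, 0.3369, 0.0525]
ee_rot: [-3.14, -0.06, -0.006]
force: [-0.4, -1.4, 7.7]
opening: 0.0288
gripper_force: 30.1
t: 23.45
eef_pos: [0.5278, 0.3372, 0.2452]
ee_rot: [-3.138, -0.06, -0.011]
force: [-0.2, 0.1, -0.8]
opening: 0.0288
gripper_force: 30.0
red [0.4304 0.3471 0.0644] 0.0014 [161. 306.] 85 [394. 366.] 157
   red side [(array([0.432, 0.349]), 157)]
   red top [(array([0.429, 0.346]), 85)]
   blue side [(array([ 0.555, -0.377]), 86)]
   blue top []
yellow [0.5816 0.0623 0.1397] 0.0035 [278. 238.] 81 [325. 244.] 140
   yellow side [(array([0.584, 0.001]), 140)]
   yellow top [(array([0.594, 0.071]), 81)]
t 23.55 tcp [0.53 0.34 0.24] yaw 2.2 open 0.029 F [ 0.2  0.7 -2.1] g 29.99208927154541
dp [10.45 27.59  1.09] rot [ 0.01 -0.11 -0.09]
```

```bash
python3 -m creep '[{"dp":[1,3,0],"delta_rot":[0,0,0],"claw":0.2},{"dp":[2.5,6.5,0],"delta_rot":[0,0,0],"claw":0.2},{"dp":[4,10.5,0],"delta_rot":[0,0,0],"claw":0.2},{"dp":[5.5,14.5,0],"delta_rot":[0,0,0],"claw":0.2},{"dp":[7,18.5,0],"delta_rot":[0,0,0],"claw":0.2},{"dp":[8.5,22.5,0],"delta_rot":[0,0,0],"claw":0.2},{"dp":[9.8,25.5,0],"delta_rot":[0,0,0],"claw":0.2},{"dp":[10.4,27.5,0],"delta_rot":[0,0,0],"claw":0.2},{"dp":[10.4,27.5,0],"delta_rot":[0,0,0],"claw":0.2},{"dp":[10.4,27.5,0],"delta_rot":[0,0,0],"claw":0.2}]'
python3 -c "
from h import *
plan(.643,.065,.1325,2.3)"
```

```text
t: 24.55
eef_pos: [0.6412, 0.0658, 0.2395]
ee_rot: [3.141, 0.059, -0.001]
force: [-0.8, -0.4, -0.4]
opening: 0.0289
gripper_force: 30.0
t 24.55 tcp [0.64 0.07 0.24] yaw 2.2 open 0.0289 F [-0.8 -0.4 -0.4] g 30.031831562519073
dp [ 0.18  0.09 10.7 ] rot [ 0.    0.03 -0.14]
```

```bash
python3 -m creep '[{"dp":[0.2,0,3],"delta_rot":[0,0,0],"claw":0.2},{"dp":[0.2,0,6],"delta_rot":[0,0,0],"claw":0.2},{"dp":[0.2,0,8.5],"delta_rot":[0,0,0],"claw":0.2},{"dp":[0.2,0,9.7],"delta_rot":[0,0,0],"claw":0.2},{"dp":[0.2,0,10.2],"delta_rot":[0,0,0],"claw":0.2},{"dp":[0.2,0,10.2],"delta_rot":[0,0,0],"claw":0.2},{"dp":[0.2,0,10.2],"delta_rot":[0,0,0],"claw":0.2}]'
python3 -c "
from h import *
plan(.643,.065,.1325,2.3)"
```

```text
t: 25.25
eef_pos: [0.6442, 0.0662, 0.1405]
ee_rot: [3.141, 0.061, 0.005]
force: [0.1, 0.0, -0.7]
opening: 0.029
gripper_force: 30.1
t 25.25 tcp [0.64 0.07 0.14] yaw 2.2 open 0.029 F [ 0.1  0.  -0.7] g 30.06808340549469
dp [-0.13  0.12  0.79] rot [ 0.01 -0.19 -0.08]
```

```bash
python3 -m creep '[{"dp":[-0.1,0.1,0.3],"delta_rot":[0,0,0],"claw":0.2},{"dp":[-0.1,0.1,0.6],"delta_rot":[0,0,0],"claw":0.2},{"dp":[-0.1,0.1,0.8],"delta_rot":[0,0,0],"claw":0.2},{"dp":[-0.1,0.1,0.8],"delta_rot":[0,0,0],"claw":0.2}]'
python3 -m creep '[{"dp":[0,0,0],"delta_rot":[0,0,0],"claw":0.4},{"dp":[0,0,0],"delta_rot":[0,0,0],"claw":0.52},{"dp":[0,0,0],"delta_rot":[0,0,0],"claw":0.52},{"dp":[0,0,0],"delta_rot":[0,0,0],"claw":0.52},{"dp":[0,0,-2],"delta_rot":[0,0,0],"claw":0.52},{"dp":[0,0,-5],"delta_rot":[0,0,0],"claw":0.52},{"dp":[0,0,-9],"delta_rot":[0,0,0],"claw":1},{"dp":[0,0,-9],"delta_rot":[0,0,0],"claw":1}]'
python3 - <<'E'
from h import *
caps("13")
plan(.430,.347,.17,2.3)
E
```

```text
t: 25.65
eef_pos: [0.643, 0.0648, 0.1316]
ee_rot: [3.141, 0.06, 0.004]
force: [-1.1, -1.0, 2.0]
opening: 0.0287
gripper_force: 30.3
t: 26.45
eef_pos: [0.6441, 0.065, 0.2272]
ee_rot: [-3.141, -0.06, -0.014]
force: [0.1, -0.4, 0.7]
opening: 0.0721
gripper_force: 0.0
red [0.4303 0.3473 0.0671] 0.0011 [160. 306.] 130 [394. 365.] 164
   red side [(array([0.431, 0.348]), 164)]
   red top [(array([0.43 , 0.347]), 130)]
   blue side [(array([ 0.538, -0.353]), 156), (array([0.649, 0.001]), 101)]
   blue top []
   yellow side [(array([0.583, 0.003]), 132)]
   yellow top []
t 26.55 tcp [0.64 0.07 0.22] yaw 2.2 open 0.0842 F [ 0.   0.5 -0.3] g 0.0
dp [-20.21 -29.     5.12] rot [ 0.01 -0.19 -0.1 ]
```

```bash
python3 -m creep '[{"dp":[-20.2,-29,4],"delta_rot":[0,0,0],"claw":1},{"dp":[-20.2,-29,4],"delta_rot":[0,0,0],"claw":1},{"dp":[-20.2,-29,4],"delta_rot":[0,0,0],"claw":1},{"dp":[-20.2,-29,4],"delta_rot":[0,0,0],"claw":1},{"dp":[-20.2,-29,4],"delta_rot":[0,0,0],"claw":1},{"dp":[-20.2,-29,4],"delta_rot":[0,0,0],"claw":1},{"dp":[-20.2,-29,4],"delta_rot":[0,0,0],"claw":1},{"dp":[-20.2,-29,4],"delta_rot":[0,0,0],"claw":1},{"dp":[-20.2,-29,4],"delta_rot":[0,0,0],"claw":1},{"dp":[-20.2,-29,4],"delta_rot":[0,0,0],"claw":1}]'
python3 - <<'E'
from h import *
caps()
plan(.430,.347,.05,2.3)
E
```

```text
t: 27.55
eef_pos: [0.4301, 0.3463, 0.1801]
ee_rot: [3.14, 0.06, 0.002]
force: [-0.4, 0.5, -0.3]
opening: 0.0858
gripper_force: 0.0
   red side [(array([0.432, 0.349]), 149)]
   red top []
blue [0.6423 0.0629 0.1424] 0.0015 [278. 211.] 109 [301. 244.] 106
   blue side [(array([ 0.539, -0.364]), 245), (array([ 0.649, -0.001]), 106)]
   blue top [(array([0.661, 0.072]), 109)]
yellow [0.5821 0.0612 0.1384] 0.0017 [278. 237.] 82 [325. 244.] 141
   yellow side [(array([0.583, 0.001]), 141)]
   yellow top [(array([0.595, 0.069]), 82)]
t 27.65 tcp [0.43 0.35 0.18] yaw 2.1 open 0.0857 F [-0.2  0.1 -0.1] g 0.0
dp [-0.07 -0.11 13.04] rot [ 0.03 -0.09 -0.18]
```

```bash
python3 -m creep '[{"dp":[0,-0.1,4],"delta_rot":[0,0,0],"claw":1},{"dp":[0,-0.1,8],"delta_rot":[0,0,0],"claw":1},{"dp":[0,-0.1,11],"delta_rot":[0,0,0],"claw":1},{"dp":[0,-0.1,13],"delta_rot":[0,0,0],"claw":1},{"dp":[0,-0.1,13],"delta_rot":[0,0,0],"claw":0.6},{"dp":[0,-0.1,13],"delta_rot":[0,0,0],"claw":0.4},{"dp":[0,-0.1,13],"delta_rot":[0,0,0],"claw":0.2},{"dp":[0,-0.1,13],"delta_rot":[0,0,0],"claw":0.2},{"dp":[0,-0.1,13],"delta_rot":[0,0,0],"claw":0.2},{"dp":[0,-0.1,13],"delta_rot":[0,0,0],"claw":0.2},{"dp":[0,-0.1,13],"delta_rot":[0,0,0],"claw":0.2}]' 30
python3 -m creep '[{"dp":[0,0,-2],"delta_rot":[0,0,0],"claw":0.2},{"dp":[0,0,-5],"delta_rot":[0,0,0],"claw":0.2},{"dp":[0,0,-9],"delta_rot":[0,0,0],"claw":0.2},{"dp":[0,0,-13],"delta_rot":[0,0,0],"claw":0.2},{"dp":[0,0,-17],"delta_rot":[0,0,0],"claw":0.2},{"dp":[0,0,-19],"delta_rot":[0,0,0],"claw":0.2},{"dp":[0,0,-19],"delta_rot":[0,0,0],"claw":0.2}]'
python3 - <<'E'
from h import *
caps()
plan(.582,.119,.23,2.3)
E
```

```text
t: 28.75
eef_pos: [0.4306, 0.3482, 0.0521]
ee_rot: [-3.14, -0.06, -0.006]
force: [0.5, -1.9, 7.2]
opening: 0.0288
gripper_force: 31.0
t: 29.45
eef_pos: [0.4302, 0.3485, 0.2447]
ee_rot: [-3.138, -0.061, -0.01]
force: [0.6, 0.4, -0.3]
opening: 0.0289
gripper_force: 30.4
   red side []
   red top []
blue [0.6422 0.063  0.1421] 0.0012 [278. 211.] 108 [301. 244.] 109
   blue side [(array([ 0.54 , -0.364]), 252), (array([ 0.648, -0.   ]), 109)]
   blue top [(array([0.661, 0.072]), 108)]
yellow [0.5817 0.0617 0.1387] 0.0024 [278. 237.] 80 [325. 244.] 142
   yellow side [(array([0.583, 0.001]), 142)]
   yellow top [(array([0.594, 0.07 ]), 80)]
t 29.55 tcp [0.43 0.35 0.24] yaw 2.2 open 0.0286 F [-0.5 -0.  -2.1] g 30.382835268974304
dp [14.36 23.46  1.07] rot [ 0.   -0.11 -0.09]
```

```bash
python3 -m creep '[{"dp":[2,3,0],"delta_rot":[0,0,0],"claw":0.2},{"dp":[4.5,6.5,0],"delta_rot":[0,0,0],"claw":0.2},{"dp":[7,10,0],"delta_rot":[0,0,0],"claw":0.2},{"dp":[9.5,13.5,0],"delta_rot":[0,0,0],"claw":0.2},{"dp":[12,17,0],"delta_rot":[0,0,0],"claw":0.2},{"dp":[14.5,20,0],"delta_rot":[0,0,0],"claw":0.2},{"dp":[16.5,22.5,0],"delta_rot":[0,0,0],"claw":0.2},{"dp":[17.3,23.4,0],"delta_rot":[0,0,0],"claw":0.2},{"dp":[17.3,23.4,0],"delta_rot":[0,0,0],"claw":0.2},{"dp":[17.3,23.4,0],"delta_rot":[0,0,0],"claw":0.2}]'
python3 -c "
from h import *
plan(.611,.120,.139,2.3)"
```

```text
t: 30.55
eef_pos: [0.6108, 0.1213, 0.2401]
ee_rot: [3.141, 0.061, 0.0]
force: [-0.7, 0.4, -0.7]
opening: 0.0291
gripper_force: 30.4
t 30.55 tcp [0.61 0.12 0.24] yaw 2.2 open 0.0291 F [-0.7  0.4 -0.7] g 30.410242080688477
dp [ 0.01  0.13 10.11] rot [ 0.01 -0.01 -0.09]
```

```bash
python3 -m creep '[{"dp":[0,0.1,3],"delta_rot":[0,0,0],"claw":0.2},{"dp":[0,0.1,6],"delta_rot":[0,0,0],"claw":0.2},{"dp":[0,0.1,8.5],"delta_rot":[0,0,0],"claw":0.2},{"dp":[0,0.1,9.7],"delta_rot":[0,0,0],"claw":0.2},{"dp":[0,0.1,10.1],"delta_rot":[0,0,0],"claw":0.2},{"dp":[0,0.1,10.1],"delta_rot":[0,0,0],"claw":0.2},{"dp":[0,0.1,10.1],"delta_rot":[0,0,0],"claw":0.2}]'
python3 -c "
from h import *
plan(.611,.120,.132,2.3)"
```

```text
t: 31.25
eef_pos: [0.6121, 0.1201, 0.1415]
ee_rot: [-3.141, -0.061, -0.005]
force: [-0.3, 0.4, -0.0]
opening: 0.0288
gripper_force: 30.5
t 31.25 tcp [0.61 0.12 0.14] yaw 2.2 open 0.0288 F [-0.3  0.4 -0. ] g 30.47230839729309
dp [-0.11  0.01  0.95] rot [ 0.   -0.2  -0.08]
```

```bash
python3 -m creep '[{"dp":[0,0,0.4],"delta_rot":[0,0,0],"claw":0.2},{"dp":[0,0,0.8],"delta_rot":[0,0,0],"claw":0.2},{"dp":[0,0,0.95],"delta_rot":[0,0,0],"claw":0.2},{"dp":[0,0,0.95],"delta_rot":[0,0,0],"claw":0.2}]'
python3 -m creep '[{"dp":[0,0,0],"delta_rot":[0,0,0],"claw":0.4},{"dp":[0,0,0],"delta_rot":[0,0,0],"claw":0.52},{"dp":[0,0,0],"delta_rot":[0,0,0],"claw":0.52},{"dp":[0,0,0],"delta_rot":[0,0,0],"claw":0.52},{"dp":[0,0,-2],"delta_rot":[0,0,0],"claw":0.52},{"dp":[0,0,-5],"delta_rot":[0,0,0],"claw":0.52},{"dp":[0,0,-9],"delta_rot":[0,0,0],"claw":0.6},{"dp":[0,-4,-9],"delta_rot":[0,0,0],"claw":0.6},{"dp":[0,-8,-9],"delta_rot":[0,0,0],"claw":0.6},{"dp":[-4,-12,-9],"delta_rot":[0,0,0],"claw":0.6},{"dp":[-8,-16,-9],"delta_rot":[0,0,0],"claw":0.6},{"dp":[-12,-20,-9],"delta_rot":[0,0,0],"claw":0.6}]'
python3 - <<'E'
from h import *
caps("14")
plan(.6,.28,.16,91.5)
t=cv2.imread("pics/top14.png")[190:270,200:320];s=cv2.imread("pics/side14.png")[225:345,260:420]
cv2.imwrite("pics/c14.png",np.hstack([cv2.resize(t,None,fx=3.7,fy=5,interpolation=2)[:,:444],cv2.resize(s,(356,400),interpolation=2)]))
E
```

```text
t: 31.65
eef_pos: [0.612, 0.1197, 0.1311]
ee_rot: [3.141, 0.06, 0.004]
force: [-0.3, -0.8, 4.8]
opening: 0.0292
gripper_force: 30.6
t: 32.85
eef_pos: [0.4969, 0.3027, 0.2201]
ee_rot: [3.141, 0.06, 0.002]
force: [0.7, 1.3, 1.3]
opening: 0.0511
gripper_force: 0.0
red [0.6112 0.1174 0.1406] 0.0015 [254. 225.] 101 [313. 262.] 121
   red side [(array([0.615, 0.06 ]), 121)]
   red top [(array([0.627, 0.13 ]), 101)]
blue [0.6422 0.063  0.1424] 0.0012 [278. 211.] 107 [301. 244.] 111
   blue side [(array([ 0.542, -0.365]), 233), (array([ 0.648, -0.   ]), 111)]
   blue top [(array([0.661, 0.072]), 107)]
yellow [0.5813 0.0608 0.1376] 0.0032 [278. 238.] 70 [325. 244.] 142
   yellow side [(array([0.583, 0.001]), 142)]
   yellow top [(array([0.593, 0.069]), 70)]
t 32.95 tcp [0.49 0.3  0.22] yaw 2.4 open 0.0512 F [ 1.2 -0.7 -0.7] g 0.0
dp [10.37  2.93  6.08] rot [  0.03  -0.11 -89.06]
```

View pics/c14.png

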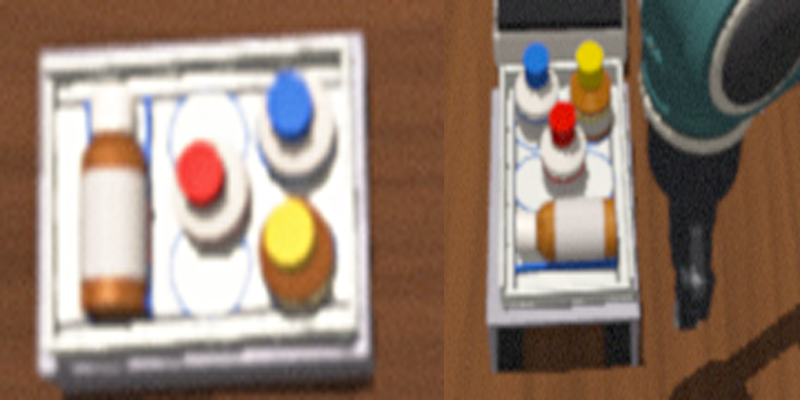

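The tray holds red, blue and yellow upright, with the control bottle lying in the cradle. Next I'll measure the tray and shaker axes.

Run:
```python
from h import *
np.set_printoptions(precision=4,suppress=True)
print("ctl top",onz("top",230.8,230,.101)[:2],"rib",onz("top",240.3,222,.087)[:2])
im=cv2.imread("pics/top14.png");h=cv2.cvtColor(im,cv2.COLOR_BGR2HSV);ims=cv2.imread("pics/side14.png");hs=cv2.cvtColor(ims,cv2.COLOR_BGR2HSV)
def rect(n,h,box,lo,hi,z):
    m=np.zeros(h.shape[:2],np.uint8);x0,y0,x1,y1=box
    m[y0:y1,x0:x1]=cv2.inRange(h,lo,hi)[y0:y1,x0:x1]
    m=cv2.morphologyEx(cv2.morphologyEx(m,cv2.MORPH_CLOSE,np.ones((5,5))),cv2.MORPH_OPEN,np.ones((3,3)))
    k,l,st,_=cv2.connectedComponentsWithStats(m);i=1+np.argmax(st[1:,4])
    pts=np.argwhere(l==i)[:,::-1].astype(np.float32)
    # unproject mask to plane and fit rectangle there
    w=np.array([onz(n,*p,z)[:2] for p in pts],np.float32)*1000
    r=cv2.minAreaRect(w);print(n,"centre",np.round(r[0],1),"size",np.round(r[1],1),"ang",round(r[2],2),"px",st[i])
    c=cv2.boxPoints(r);print(c.round(0).tolist())
rect("top",h,(322,188,414,262),(0,0,0),(180,255,75),.07)
rect("side",hs,(278,172,345,242),(0,0,0),(180,255,75),.07)
rect("top",h,(205,190,305,275),(0,0,150),(180,70,255),.105)
rect("side",hs,(275,238,350,325),(0,0,150),(180,70,255),.105)
m=cv2.inRange(h,(50,100,60),(80,255,255));
# riser/shaker edge lines
for p in [(200,215),(0,0)]:pass
```

```text
ctl top [0.6064 0.1791] rib [0.6291 0.16  ]Traceback (most recent call last):
  File "<stdin>", line 15, in <module>
  File "<stdin>", line 12, in rect
  File "h.py", line 8, in onz
    o,d=ray(n,u,v);return (o+d*(z-o[2])/d[2])
        ~~~^^^^^^^
  File "h.py", line 5, in ray
    c=camera_model(n);K=c["mtx"];T=np.array(c["world_from_camera"])
ValueError: time passes only in moves, steps and waits
```

```bash
sed -i 's/^def ray/import functools\ncamera_model=functools.lru_cache(camera_model)\ndef ray/' h.py
python3 - <<'E'
from h import *
np.set_printoptions(precision=4,suppress=True)
im={n:cv2.cvtColor(cv2.imread(f"pics/{n}14.png"),cv2.COLOR_BGR2HSV) for n in("top","side")}
def rect(n,box,lo,hi,z):
    h=im[n];m=np.zeros(h.shape[:2],np.uint8);x0,y0,x1,y1=box
    m[y0:y1,x0:x1]=cv2.inRange(h,lo,hi)[y0:y1,x0:x1]
    m=cv2.morphologyEx(cv2.morphologyEx(m,cv2.MORPH_CLOSE,np.ones((5,5))),cv2.MORPH_OPEN,np.ones((3,3)))
    k,l,st,_=cv2.connectedComponentsWithStats(m);i=1+np.argmax(st[1:,4])
    w=np.array([onz(n,*p,z)[:2] for p in np.argwhere(l==i)[:,::-1]],np.float32)*1000
    r=cv2.minAreaRect(w);print(n,"centre",np.round(r[0],1),"size",np.round(r[1],1),"ang",round(r[2],2),st[i],cv2.boxPoints(r).round(0).tolist())
rect("top",(322,188,414,262),(0,0,0),(180,255,75),.07)
rect("side",(278,172,345,242),(0,0,0),(180,255,75),.07)
rect("top",(205,190,305,275),(0,0,150),(180,70,255),.105)
rect("side",(275,238,350,325),(0,0,150),(180,70,255),.105)
E
```

```text
top centre [ 621.5 -152.8] size [157.3 205.1] ang 1.23 [ 327  195   87   65 5222] [[541.0, -52.0], [545.0, -257.0], [702.0, -254.0], [698.0, -49.0]]
side centre [ 615.  -144.7] size [172.4 210.8] ang 0.11 [ 284  182   61   52 2789] [[529.0, -39.0], [529.0, -250.0], [701.0, -250.0], [701.0, -39.0]]
top centre [606.4 122.7] size [158.4 211.4] ang 2.23 [ 210  196   90   69 4723] [[523.0, 225.0], [531.0, 14.0], [690.0, 20.0], [681.0, 231.0]]
side centre [614.  142.5] size [156.2 233.6] ang 2.3 [ 279  242   68   80 3686] [[531.0, 256.0], [541.0, 23.0], [697.0, 29.0], [687.0, 262.0]]
```

```bash
python3 -m creep '[{"dp":[10.6,4.1,3],"delta_rot":[0,0,-89.9],"claw":0.6},{"dp":[10.6,4.1,3],"delta_rot":[0,0,-89.9],"claw":0.6},{"dp":[10.6,4.1,3],"delta_rot":[0,0,-89.9],"claw":0.6},{"dp":[10.6,4.1,3],"delta_rot":[0,0,-89.9],"claw":0.6},{"dp":[10.6,4.1,3],"delta_rot":[0,0,-89.9],"claw":0.6},{"dp":[10.6,4.1,3],"delta_rot":[0,0,-89.9],"claw":0.6},{"dp":[10.6,4.1,3],"delta_rot":[0,0,-89.9],"claw":0.6},{"dp":[10.6,4.1,3],"delta_rot":[0,0,-89.9],"claw":0.6},{"dp":[10.6,4.1,3],"delta_rot":[0,0,-89.9],"claw":0.6},{"dp":[10.6,4.1,3],"delta_rot":[0,0,-89.9],"claw":0.6},{"dp":[10.6,4.1,3],"delta_rot":[0,0,-89.9],"claw":0.6},{"dp":[10.6,4.1,3],"delta_rot":[0,0,-89.9],"claw":0.6}]'
python3 -c "
from h import *
plan(.603,.268,.076,92.3);print(tool()[2]['joints'])"
```

```text
t: 34.15
eef_pos: [0.6061, 0.2644, 0.1903]
ee_rot: [2.178, 2.262, 0.001]
force: [-0.1, 0.5, 0.3]
opening: 0.0512
gripper_force: 0.0
t 34.15 tcp [0.61 0.26 0.19] yaw 92.2 open 0.0512 F [-0.1  0.5  0.3] g 0.0
dp [ 0.37 -0.32 11.43] rot [ 0.09  0.02 -0.15]
[ 0.37  0.1   1.53 -0.    1.52  0.34]
```

```bash
python3 -m creep '[{"dp":[0.4,-0.3,4],"delta_rot":[0,0,0],"claw":0.6},{"dp":[0.4,-0.3,8],"delta_rot":[0,0,0],"claw":0.6},{"dp":[0.4,-0.3,10.5],"delta_rot":[0,0,0],"claw":0.6},{"dp":[0.4,-0.3,11.4],"delta_rot":[0,0,0],"claw":0.6},{"dp":[0.4,-0.3,11.4],"delta_rot":[0,0,0],"claw":0.6},{"dp":[0.4,-0.3,11.4],"delta_rot":[0,0,0],"claw":0.6}]'
python3 -c "
from h import *
plan(.603,.240,.077,92.3)"
```

```text
t: 34.75
eef_pos: [0.6037, 0.2687, 0.0782]
ee_rot: [2.18, 2.259, 0.004]
force: [-1.0, 0.3, 1.1]
opening: 0.0511
gripper_force: 0.0
t 34.75 tcp [0.6  0.27 0.08] yaw 92.0 open 0.0511 F [-1.   0.3  1.1] g 0.0
dp [-2.87 -0.18  0.11] rot [ 0.19 -0.02 -0.25]
```

```bash
python3 -m creep '[{"dp":[-0.8,-0.1,0],"delta_rot":[0.1,0,-0.3],"claw":0.6},{"dp":[-1.6,-0.1,0],"delta_rot":[0.1,0,-0.3],"claw":0.6},{"dp":[-2.2,-0.1,0],"delta_rot":[0.1,0,-0.3],"claw":0.6},{"dp":[-2.6,-0.1,0],"delta_rot":[0.1,0,-0.3],"claw":0.6},{"dp":[-2.8,-0.1,0],"delta_rot":[0.1,0,-0.3],"claw":0.6},{"dp":[-3,-0.1,0],"delta_rot":[0.1,0,-0.3],"claw":0.6},{"dp":[-3.1,-0.1,0],"delta_rot":[0.1,0,-0.3],"claw":0.6},{"dp":[-3.2,-0.1,0],"delta_rot":[0.1,0,-0.3],"claw":0.6},{"dp":[-3.3,-0.1,0],"delta_rot":[0.1,0,-0.3],"claw":0.6},{"dp":[-3.4,-0.1,0],"delta_rot":[0.1,0,-0.3],"claw":0.6}]'
python3 -m creep '[{"dp":[-0.1,0,0],"delta_rot":[0,0,0],"claw":0.6},{"dp":[-0.2,0,0],"delta_rot":[0,0,0],"claw":0.6},{"dp":[-0.3,0,0],"delta_rot":[0,0,0],"claw":0.6},{"dp":[-0.4,0,0],"delta_rot":[0,0,0],"claw":0.6},{"dp":[-0.5,0,0],"delta_rot":[0,0,0],"claw":0.6}]'
python3 -c "
from h import *
plan(.6185,-.046,.077,91.2);print(tool()[2]['moment'])"
```

```text
t: 35.75
eef_pos: [0.6033, 0.2352, 0.0766]
ee_rot: [-2.174, -2.268, -0.001]
force: [0.2, 5.7, -0.8]
opening: 0.0509
gripper_force: 2.5
t: 36.25
eef_pos: [0.6034, 0.2303, 0.0766]
ee_rot: [-2.174, -2.268, -0.001]
force: [0.7, 4.5, 0.4]
opening: 0.0511
gripper_force: 2.8
t 36.25 tcp [0.6  0.23 0.08] yaw 92.4 open 0.0511 F [0.7 4.5 0.4] g 2.7549907565116882
dp [-27.66   0.34  -0.06] rot [ 0.01 -0.04  1.23]
[0.91 0.01 0.03]
```

```bash
python3 -m creep '[{"dp":[-0.3,0,0],"delta_rot":[0,0,0],"claw":0.6},{"dp":[-0.7,0,0],"delta_rot":[0,0,0],"claw":0.6},{"dp":[-1.2,0,0],"delta_rot":[0,0,0.1],"claw":0.6},{"dp":[-1.7,0,0],"delta_rot":[0,0,0.1],"claw":0.6},{"dp":[-2.2,0,0],"delta_rot":[0,0,0.1],"claw":0.6},{"dp":[-2.7,0,0],"delta_rot":[0,0,0.1],"claw":0.6},{"dp":[-3.2,0,0],"delta_rot":[0,0,0.2],"claw":0.6},{"dp":[-3.7,0,0],"delta_rot":[0,0,0.2],"claw":0.6},{"dp":[-4.2,0.1,0],"delta_rot":[0,0,0.2],"claw":0.6},{"dp":[-4.7,0.1,0],"delta_rot":[0,0,0.2],"claw":0.6},{"dp":[-5.2,0.1,0],"delta_rot":[0,0,0.3],"claw":0.6},{"dp":[-5.7,0.1,0],"delta_rot":[0,0,0.3],"claw":0.6}]'
python3 -m creep '[{"dp":[-0.5,0,0],"delta_rot":[0,0,0],"claw":0.6},{"dp":[-1,0,0],"delta_rot":[0,0,0],"claw":0.6},{"dp":[-1.5,0,0],"delta_rot":[0,0,0.1],"claw":0.6},{"dp":[-2,0,0],"delta_rot":[0,0,0.1],"claw":0.6},{"dp":[-2.5,0,0],"delta_rot":[0,0,0.1],"claw":0.6},{"dp":[-3,0,0],"delta_rot":[0,0,0.1],"claw":0.6},{"dp":[-3.5,0,0],"delta_rot":[0,0,0.2],"claw":0.6},{"dp":[-4,0,0],"delta_rot":[0,0,0.2],"claw":0.6},{"dp":[-4.5,0.1,0],"delta_rot":[0,0,0.2],"claw":0.6},{"dp":[-5,0.1,0],"delta_rot":[0,0,0.2],"claw":0.6},{"dp":[-5.5,0.1,0],"delta_rot":[0,0,0.3],"claw":0.6},{"dp":[-6,0.1,0],"delta_rot":[0,0,0.3],"claw":0.6}]'
python3 - <<'E'
from h import *
plan(.6185,-.046,.077,91.2);print(tool()[2]['moment']);caps("15")
E
```

```text
t: 37.45
eef_pos: [0.6068, 0.1732, 0.0766]
ee_rot: [-2.18, -2.262, -0.001]
force: [-0.0, 5.5, -0.2]
opening: 0.051
gripper_force: 2.9
t: 38.65
eef_pos: [0.61, 0.1133, 0.0766]
ee_rot: [-2.185, -2.256, -0.001]
force: [-0.5, 5.5, -0.2]
opening: 0.051
gripper_force: 2.8
t 38.65 tcp [0.61 0.11 0.08] yaw 91.8 open 0.051 F [-0.5  5.5 -0.2] g 2.8212153911590576
dp [-15.95   0.34  -0.06] rot [-0.   -0.04  0.62]
[ 0.91  0.02 -0.01]
   red side []
   red top [(array([ 0.63, -0.  ]), 100)]
   blue side []
   blue top [(array([ 0.66, -0.06]), 102)]
   yellow side []
   yellow top [(array([ 0.6 , -0.06]), 66)]
```

```bash
python3 -m creep '[{"dp":[-0.5,0,0],"delta_rot":[0,0,0],"claw":0.6},{"dp":[-1,0,0],"delta_rot":[0,0,0],"claw":0.6},{"dp":[-1.5,0,0],"delta_rot":[0,0,0.1],"claw":0.6},{"dp":[-2,0,0],"delta_rot":[0,0,0.1],"claw":0.6},{"dp":[-2.5,0,0],"delta_rot":[0,0,0.1],"claw":0.6},{"dp":[-3,0,0],"delta_rot":[0,0,0.1],"claw":0.6},{"dp":[-3.5,0.1,0],"delta_rot":[0,0,0.2],"claw":0.6},{"dp":[-4,0.1,0],"delta_rot":[0,0,0.2],"claw":0.6},{"dp":[-4.5,0.1,0],"delta_rot":[0,0,0.2],"claw":0.6},{"dp":[-5,0.1,0],"delta_rot":[0,0,0.2],"claw":0.6},{"dp":[-5.5,0.1,0],"delta_rot":[0,0,0.3],"claw":0.6},{"dp":[-6,0.1,0],"delta_rot":[0,0,0.3],"claw":0.6}]'
python3 -m creep '[{"dp":[-0.5,0,0],"delta_rot":[0,0,0],"claw":0.6},{"dp":[-1,0,0],"delta_rot":[0,0,0],"claw":0.6},{"dp":[-1.5,0,0],"delta_rot":[0,0,0.1],"claw":0.6},{"dp":[-2,0,0],"delta_rot":[0,0,0.1],"claw":0.6},{"dp":[-2.5,0,0],"delta_rot":[0,0,0.1],"claw":0.6},{"dp":[-3,0,0],"delta_rot":[0,0,0.1],"claw":0.6},{"dp":[-3.5,0.1,0],"delta_rot":[0,0,0.2],"claw":0.6},{"dp":[-4,0.1,0],"delta_rot":[0,0,0.2],"claw":0.6},{"dp":[-4.5,0.1,0],"delta_rot":[0,0,0.2],"claw":0.6},{"dp":[-5,0.1,0],"delta_rot":[0,0,0.2],"claw":0.6},{"dp":[-5.4,0.1,0],"delta_rot":[0,0,0.3],"claw":0.6},{"dp":[-5.7,0.1,0],"delta_rot":[0,0,0.3],"claw":0.6}]'
python3 - <<'E'
from h import *
plan(.6185,-.046,.077,91.2);print(tool()[2]['moment']);caps("16")
im=cv2.cvtColor(cv2.imread("pics/top16.png"),cv2.COLOR_BGR2HSV)
for y in(205,215,225): print(y,[int(v) for v in im[y,380:420,2]])
E
```

```text
t: 39.95
eef_pos: [0.6129, 0.0533, 0.0765]
ee_rot: [-2.191, -2.25, -0.0]
force: [0.2, 5.0, -0.2]
opening: 0.0514
gripper_force: 2.8
t: 41.15
eef_pos: [0.6154, -0.0037, 0.0765]
ee_rot: [-2.197, -2.244, -0.0]
force: [-0.1, 5.5, 0.4]
opening: 0.0515
gripper_force: 2.9
t 41.15 tcp [ 0.62 -0.    0.08] yaw 91.2 open 0.0515 F [-0.1  5.5  0.4] g 2.9109786450862885
dp [-4.24  0.22 -0.05] rot [-0.01 -0.03  0.01]
[ 0.93  0.05 -0.02]
   red side []
   red top [(array([ 0.64, -0.13]), 98)]
   blue side []
   blue top [(array([ 0.67, -0.19]), 105)]
   yellow side []
   yellow top [(array([ 0.6 , -0.19]), 70)]
205 [236, 236, 235, 235, 235, 236, 236, 237, 236, 229, 221, 210, 213, 167, 202, 243, 220, 126, 64, 68, 60, 66, 62, 64, 63, 60, 60, 60, 61, 81, 140, 220, 246, 249, 252, 254, 255, 255, 255, 255]
215 [114, 99, 102, 96, 98, 97, 111, 166, 230, 249, 247, 243, 242, 236, 189, 202, 238, 177, 83, 59, 64, 65, 64, 64, 62, 65, 62, 64, 61, 65, 106, 199, 250, 251, 247, 252, 255, 255, 255, 255]
225 [129, 132, 136, 149, 170, 220, 248, 255, 255, 255, 255, 255, 255, 255, 207, 197, 241, 220, 129, 65, 63, 60, 68, 72, 68, 69, 62, 64, 64, 65, 73, 134, 226, 252, 251, 248, 252, 255, 255, 255]
```

```bash
python3 -c "
from h import *
print(onz('top',397.3,215,.105),onz('top',410.3,215,.084))"
python3 -m creep '[{"dp":[-0.3,0,0],"delta_rot":[0,0,0],"claw":0.6},{"dp":[-0.6,0,0],"delta_rot":[0,0,0],"claw":0.6},{"dp":[-0.9,0,0],"delta_rot":[0,0,0],"claw":0.6},{"dp":[-1.2,0,0],"delta_rot":[0,0,0],"claw":0.6},{"dp":[-1.5,0,0],"delta_rot":[0,0,0],"claw":0.6},{"dp":[-1.8,0.1,0],"delta_rot":[0,0,0],"claw":0.6},{"dp":[-2.1,0.1,0],"delta_rot":[0,0,0],"claw":0.6},{"dp":[-2.4,0.1,0],"delta_rot":[0,0,0],"claw":0.6},{"dp":[-2.7,0.1,0],"delta_rot":[0,0,0],"claw":0.6},{"dp":[-2.9,0.1,0],"delta_rot":[0,0,0],"claw":0.6},{"dp":[-3.1,0.1,0],"delta_rot":[0,0,0],"claw":0.6},{"dp":[-3.2,0.1,0],"delta_rot":[0,0,0],"claw":0.6}]'
python3 - <<'E'
from h import *
plan(.6185,-.046,.077,91.2)
im=cv2.cvtColor(grab_frame("top"),cv2.COLOR_BGR2HSV)
for y in(205,215,225): print(y,[int(v) for v in im[y,385:420,2]])
E
```

```text
[ 0.64088901 -0.21641502  0.105     ] [ 0.64607476 -0.25108989  0.084     ]
t: 42.45
eef_pos: [0.617, -0.0356, 0.0765]
ee_rot: [-2.197, -2.245, -0.0]
force: [-0.7, 5.5, -0.2]
opening: 0.0511
gripper_force: 2.9
t 42.45 tcp [ 0.62 -0.04  0.08] yaw 91.2 open 0.0511 F [-0.7  5.5 -0.2] g 2.911633886396885
dp [-1.04  0.13 -0.05] rot [-0.02 -0.02  0.02]
205 [226, 220, 233, 248, 250, 251, 243, 220, 231, 236, 235, 234, 233, 235, 234, 235, 235, 234, 236, 232, 201, 141, 154, 217, 229, 192, 216, 244, 249, 252, 254, 255, 255, 255, 255]
215 [106, 144, 212, 242, 246, 243, 224, 182, 139, 132, 123, 116, 115, 115, 134, 160, 197, 232, 243, 249, 250, 243, 190, 203, 236, 202, 201, 244, 250, 248, 251, 255, 255, 255, 255]
225 [255, 255, 255, 255, 255, 248, 200, 157, 144, 138, 143, 162, 203, 241, 255, 255, 255, 255, 254, 255, 255, 255, 197, 145, 206, 235, 200, 220, 249, 251, 248, 252, 255, 255, 255]
```

```bash
python3 -m creep '[{"dp":[-0.1,0,0],"delta_rot":[0,0,0],"claw":0.6},{"dp":[-0.2,0,0],"delta_rot":[0,0,0],"claw":0.6},{"dp":[-0.3,0,0],"delta_rot":[0,0,0],"claw":0.6},{"dp":[-0.4,0,0],"delta_rot":[0,0,0],"claw":0.6}]'
python3 -m creep '[{"dp":[-0.1,0,0],"delta_rot":[0,0,0],"claw":0.6},{"dp":[-0.2,0,0],"delta_rot":[0,0,0],"claw":0.6}]'
python3 -m creep '[{"dp":[-0.1,0,0],"delta_rot":[0,0,0],"claw":0.6},{"dp":[-0.2,0,0],"delta_rot":[0,0,0],"claw":0.6}]'
```

```text
t: 42.9
eef_pos: [0.6171, -0.0395, 0.0765]
ee_rot: [-2.197, -2.245, -0.0]
force: [0.7, 5.3, 0.6]
opening: 0.0513
gripper_force: 2.9
t: 43.1
eef_pos: [0.6172, -0.0415, 0.0765]
ee_rot: [-2.197, -2.245, -0.0]
force: [-0.1, 5.5, 1.2]
opening: 0.0514
gripper_force: 2.9
t: 43.3
eef_pos: [0.6171, -0.0424, 0.0765]
ee_rot: [-2.196, -2.244, -0.002]
force: [-2.1, 20.7, 2.5]
opening: 0.0513
gripper_force: 10.5
```

```bash
python3 -m creep '[{"dp":[0.3,0,0],"delta_rot":[0,0,0],"claw":0.6},{"dp":[1,0,0],"delta_rot":[0,0,0],"claw":0.6},{"dp":[3,0,0],"delta_rot":[0,0,0],"claw":0.6},{"dp":[6,0,0],"delta_rot":[0,0,0],"claw":0.6},{"dp":[9,0,-2],"delta_rot":[0,0,0],"claw":0.6},{"dp":[9,0,-6],"delta_rot":[0,0,0],"claw":0.6},{"dp":[9,0,-10],"delta_rot":[0,0,0],"claw":0.3},{"dp":[9,6,-14],"delta_rot":[0,0,0],"claw":0},{"dp":[9,10,-17],"delta_rot":[0,0,0],"claw":0},{"dp":[9,10,-17],"delta_rot":[0,0,0],"claw":0},{"dp":[9,10,-17],"delta_rot":[0,0,0],"claw":0}]'
python3 - <<'E'
from h import *
caps("17");plan(.626,-.310,.25,91.2)
for n in("top","side"):
    im=cv2.cvtColor(cv2.imread(f"pics/{n}17.png"),cv2.COLOR_BGR2HSV);m=cv2.inRange(im,(50,100,60),(80,255,255));k,l,st,ce=cv2.connectedComponentsWithStats(m)
    print([(ce[i].round(1).tolist(),int(st[i,4])) for i in range(1,k) if st[i,4]>20])
t=cv2.imread("pics/top17.png")[185:275,320:450];s=cv2.imread("pics/side17.png")[160:260,270:370]
cv2.imwrite("pics/c17.png",np.hstack([cv2.resize(t,(433,300),interpolation=2),cv2.resize(s,(300,300),interpolation=2)]))
E
```

```text
t: 44.4
eef_pos: [0.7174, 0.0482, 0.248]
ee_rot: [2.197, 2.243, 0.002]
force: [0.2, 0.3, 0.5]
opening: -0.0002
gripper_force: 0.0
red [ 0.6209 -0.1629  0.1406] 0.0012 [376. 220.] 98 [312. 184.] 82
   red side [(array([ 0.625, -0.243]), 82)]
   red top [(array([ 0.637, -0.171]), 98)]
blue [ 0.6503 -0.2186  0.1412] 0.0017 [400. 208.] 105 [302. 171.] 80
   blue side [(array([ 0.54 , -0.363]), 254), (array([ 0.657, -0.305]), 80)]
   blue top [(array([ 0.669, -0.23 ]), 105)]
yellow [ 0.5893 -0.2174  0.1417] 0.0019 [401. 234.] 78 [323. 171.] 117
   yellow side [(array([ 0.591, -0.304]), 117)]
   yellow top [(array([ 0.603, -0.229]), 78)]
t 44.5 tcp [0.72 0.05 0.25] yaw 91.2 open 0.0002 F [-0.6  0.4 -1. ] g 0.0
dp [-35.63  -9.66  -0.4 ] rot [-0.06  0.03  0.  ]
[([428.0, 207.7], 26), ([153.5, 210.7], 156), ([432.3, 212.0], 23), ([433.0, 224.7], 63)]
[([311.6, 170.3], 29), ([281.4, 398.8], 252)]
```

View pics/c17.png

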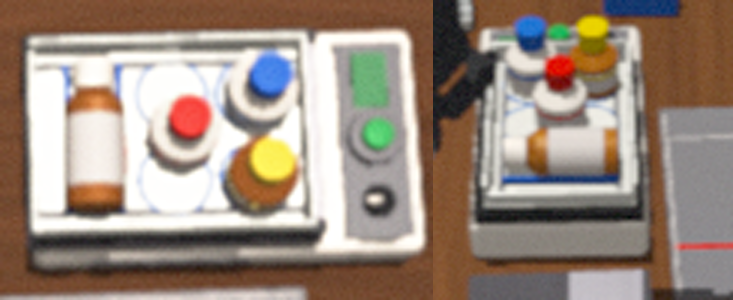

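The tray sits home against the bar, square and centred, with all bottles in place and the control bottle in the cradle. The button is at about (377,132) in the crop.

```bash
python3 -m creep '[{"dp":[-35.6,-9.7,0],"delta_rot":[0,0,0],"claw":0},{"dp":[-35.6,-9.7,0],"delta_rot":[0,0,0],"claw":0},{"dp":[-35.6,-9.7,0],"delta_rot":[0,0,0],"claw":0},{"dp":[-35.6,-9.7,0],"delta_rot":[0,0,0],"claw":0},{"dp":[-35.6,-9.7,0],"delta_rot":[0,0,0],"claw":0},{"dp":[-35.6,-9.7,0],"delta_rot":[0,0,0],"claw":0},{"dp":[-35.6,-9.7,0],"delta_rot":[0,0,0],"claw":0},{"dp":[-35.6,-9.7,0],"delta_rot":[0,0,0],"claw":0},{"dp":[-35.6,-9.7,0],"delta_rot":[0,0,0],"claw":0},{"dp":[-35.6,-9.7,0],"delta_rot":[0,0,0],"claw":0},{"dp":[-35.6,-9.7,0],"delta_rot":[0,0,0],"claw":0}]'
python3 -c "
from h import *
plan(.626,-.310,.075,91.2)"
```

```text
t: 45.6
eef_pos: [0.6261, -0.3084, 0.2465]
ee_rot: [-2.196, -2.246, 0.0]
force: [0.1, 1.1, -1.1]
opening: 0.0001
gripper_force: 0.0
t 45.6 tcp [ 0.63 -0.31  0.25] yaw 91.3 open 0.0001 F [ 0.1  1.1 -1.1] g 0.0
dp [-0.16 -0.01 17.15] rot [-0.01 -0.    0.08]
```

```bash
python3 -m creep '[{"dp":[-0.2,0,4],"delta_rot":[0,0,0],"claw":0},{"dp":[-0.2,0,8],"delta_rot":[0,0,0],"claw":0},{"dp":[-0.2,0,12],"delta_rot":[0,0,0],"claw":0},{"dp":[-0.2,0,15],"delta_rot":[0,0,0],"claw":0},{"dp":[-0.2,0,16.5],"delta_rot":[0,0,0],"claw":0},{"dp":[-0.2,0,17],"delta_rot":[0,0,0],"claw":0},{"dp":[-0.2,0,17],"delta_rot":[0,0,0],"claw":0},{"dp":[-0.2,0,17],"delta_rot":[0,0,0],"claw":0}]'
python3 -m creep '[{"dp":[0,0,0.3],"delta_rot":[0,0,0],"claw":0},{"dp":[0,0,0.6],"delta_rot":[0,0,0],"claw":0},{"dp":[0,0,0.9],"delta_rot":[0,0,0],"claw":0}]'
python3 -m creep '[{"dp":[0,0,0.2],"delta_rot":[0,0,0],"claw":0},{"dp":[0,0,0.4],"delta_rot":[0,0,0],"claw":0}]'
```

```text
t: 46.4
eef_pos: [0.6267, -0.3121, 0.0786]
ee_rot: [2.196, 2.243, 0.001]
force: [-0.1, -0.1, 0.5]
opening: -0.0002
gripper_force: 0.0
t: 46.7
eef_pos: [0.6261, -0.3121, 0.068]
ee_rot: [2.197, 2.244, 0.0]
force: [1.5, -0.4, 2.7]
opening: 0.0001
gripper_force: 1.4
t: 46.9
eef_pos: [0.6264, -0.3123, 0.0655]
ee_rot: [2.197, 2.243, 0.0]
force: [-8.9, 4.9, 28.6]
opening: 0.0
gripper_force: 14.4
```

```bash
python3 -m creep '[{"dp":[0,0,0],"delta_rot":[0,0,0],"claw":0},{"dp":[0,0,-1],"delta_rot":[0,0,0],"claw":0},{"dp":[0,0,-4],"delta_rot":[0,0,0],"claw":0},{"dp":[0,0,-8],"delta_rot":[0,0,0],"claw":0},{"dp":[0,0,-12],"delta_rot":[0,0,0],"claw":0},{"dp":[0,0,-15],"delta_rot":[0,0,0],"claw":0},{"dp":[-6,0,-15],"delta_rot":[0,0,0],"claw":0},{"dp":[-10,0,-15],"delta_rot":[0,0,0],"claw":0},{"dp":[-10,0,-15],"delta_rot":[0,0,0],"claw":0},{"dp":[-10,0,-15],"delta_rot":[0,0,0],"claw":0}]'
python3 - <<'E'
from h import *
caps("18");print(tool()[2]["t"])
E
```

```text
t: 47.9
eef_pos: [0.6275, -0.4127, 0.2128]
ee_rot: [-2.199, -2.242, 0.0]
force: [-0.7, 1.0, 0.3]
opening: 0.0001
gripper_force: 0.0
red [ 0.6209 -0.1628  0.1401] 0.0012 [376. 220.] 99 [312. 184.] 84
   red side [(array([ 0.625, -0.243]), 84)]
   red top [(array([ 0.637, -0.17 ]), 99)]
blue [ 0.6499 -0.2183  0.1423] 0.0014 [400. 208.] 106 [302. 170.] 82
   blue side [(array([ 0.542, -0.363]), 239), (array([ 0.657, -0.306]), 82)]
   blue top [(array([ 0.669, -0.23 ]), 106)]
yellow [ 0.5895 -0.217   0.1429] 0.0021 [401. 233.] 81 [323. 171.] 112
   yellow side [(array([ 0.592, -0.305]), 112)]
   yellow top [(array([ 0.604, -0.229]), 81)]
48.0
```

```bash
python3 -c "
from bench import *
print(hand_in())"
```

```text
the job is handed in; nothing more can be done
None
```

I handed the job in at about 48 s of robot time, with no verdict returned: the control bottle was rolled onto the stop line and laid in the cradle, the three reagent bottles present (red, blue and yellow; I saw no black one) stand in the tray, the tray is home against the bar, and the start button was pressed (judged from contact force; its travel was not read) and released.

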